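# Turn the gift box round the post and park it under the packing shelf

### The job

The square blue gift box on the packing stand has its brass clasp facing the right-hand side; it is too wide to grip. Push it against the upright rubber post so that it swings a quarter turn round the post, then push it home under the shelf, to the left of the post, so that it stands flat with its back flush against the back board and its clasp facing out to the open front of the stand. Do not tip the box, and leave the seal stamp standing beside the post and the other things on the table where they are.

Things in the scene. Friction and masses are not known exactly. Their poses are not given: they have to be found in the camera images.
- stand: Fixed packing stand: white base board 18 mm thick, x -165 to +110, y -135 to +135 mm, plywood back board and shelf across its full width; open at front and sides. Origin at table height, near its middle; x points from its open front to the back board, y to its left, z up (yaw up to 0.2 rad either way from the robot's axes).
- shelf_edge (a point): Middle of the lower front edge of the shelf, at x -10, z 211 mm of the stand; the shelf runs back from here to the back board (end brackets at y +-125 mm hang to z 167; shell candles fixed on top). A vertical tool meets the shelf before the box is home: lean the tool about 30 degrees so that its tip reaches forward under it.
- back_face (a point): Point in the middle of the back board's front face, at x +100 mm of the stand, 25 mm above the base board.
- post: Fixed round upright post with a black rubber sleeve, 18 mm in diameter, 60 mm high, on the base board at x -30, y -55 mm of the stand; origin at the centre of its foot, on top of the base board. It grips well: the box rolls round it when pushed along an arc about the post, but jams if squeezed straight against it. Its top stands 10 mm above the box.
- gift_box: Loose closed square box, 90 x 90 x 50 mm, 0.25-0.5 kg, blue, light wood lid. Origin: centre of its underside. Clasp on its -x side, which at first faces the stand's right; its -y side faces the post (10 to 40 mm off, before that side's right part), its +y side the open front. A clockwise quarter turn (from above) makes its axes agree with the stand's. Home, its origin is at x +55 mm of the stand.
- clasp (a point): Centre of the brass clasp plate (26 x 26 mm, nearly flat), in the middle of the box's -x side, 33 mm above its underside.
- seal_stamp: Loose stamp with brown turned handle and brass foot, 28 mm in diameter, 82 mm high, standing upright on the base board to the right of the post; origin at the centre of its foot. To be left standing.
- oil_bottle: Loose brown dropper bottle, 36 mm in diameter, 105 mm high, on the table right of the stand; origin at its foot. To be left alone.
- wick_reel: Loose spool of wick, 52 x 101 x 36 mm, on the table right of the stand; origin at its underside. To be left alone.
- spare_cloud: Loose cream cloud-shaped candle, 118 x 90 x 58 mm, on the table left of the stand; origin at its underside. To be left alone.
Mind the look-alikes: they are no part of the job. What is shaped like the gift_box but pink or turquoise is not meant.

How it is judged:
By the outcome, as a careful person would: the job done as asked, in the order asked, and still so for the second after the job is handed in, with the robot touching nothing.
It also fails if it takes over 45 s, if anything falls off the work surface, if the arm or the gripper's body presses on something with over 40 N, if the wrist force passes 120 N, or if a joint passes its speed limit or range.

### The arm

A 7-joint arm with a two-finger parallel gripper is mounted at the origin on a cart in front of the work surface, level with it; the furniture and walls round the work are solid. World frame = base frame: x ahead of the robot, y to its left, z up, the work surface at z = 0. Lengths are in mm, angles in rad, forces in N, time in s.
With the tool pointing down it reaches from about 400 to 875 mm from the base axis. Payload 4.4 kg.
Tool frame: the origin (TCP) lies at the very end of the fingers, on their centre line; the grasp point (between the pads) lies 19 mm behind it; y points along the fingers, z is the direction in which the jaws open and shut, and the axes are right-handed (so a half turn about y gives the same grasp; the last joint's range is limited). The gripper opens to 85 mm and grips with 20 to 120 N. Pads are 22 mm wide; open, the fingers measure 114 mm over their backs; the gripper's body (76 mm by 85 mm) begins 54 mm behind the grasp point. The pads swing forward as they close: fully open they stand 13 mm farther back than shut.
Start: joints at [-1.31, 0.628, 0.038, 1.517, -0.027, 0.996, -0.02], TCP at [208.636, 615.621, 231.313] pointing down, gripper open.
Joint ranges: [-3.06, 3.06], [-0.37, 2.12], [-1.25, 1.32], [0.18, 2.47], [-1.1, 4.24], [0.23, 1.98], [-2.94, 2.94]. Speed limits (rad/s): [2.57, 2.57, 3.14, 3.14, 3.14, 3.14, 3.14].

### API

Orientations are given as [roll, pitch, yaw] about the fixed x, y, z axes, in that order (R = Rz(yaw) Ry(pitch) Rx(roll)).
In Python, from cell import ctrl, imaging, finish_job gives the robot as it stands.
- The arm moves only by the shell command python3 -m inch 'ROWS'. ROWS is JSON, one flat list of numbers, 7 for each row, row after row: the opening, from 0 (shut) to 1 (fully open), then the shift along the tool's x, y, z in cm, then the turn, a rotation vector about the tool's x, y, z in degrees. A call has 1 to 12 rows; each row is the pose to reach, as a shift and turn from the pose commanded when the call began, along the tool's axes at that moment; what a row does not reach only later rows make up. A row lasts 1/10 s, in which the tool goes at most 50 mm and 8.59 degrees, less where a joint would pass 70% of its speed; a pose out of reach is approached as far as the arm can. A call with a gripper value outside its range is refused whole. The fingers move at their own pace and stop on an object; the grip force is fixed at half the most. Time passes only in rows, so rows that repeat a pose let the fingers close. It gives the time, the measured TCP pose, the force and the opening at its end, in the units of the state.
- ctrl.read_state(): the state, without advancing time (a new reading comes with each control period).
- imaging.get_image(name): name is "scene" or "top" or "wrist"; returns a dict with "img" (400x640x3 uint8, red, green, blue), "fx", "fy", "cx", "cy" (pixels), "R" (3x3) and "t" (3): a world point X has camera coordinates R X + t. Camera axes: x right, y down, z forward; pixel columns grow to the right and rows downward; lengths in mm; the calibration is good to about 2 mm. The wrist camera is an equidistant fisheye: a pixel r from the principal point sees the ray r / f radians off the axis. A picture is of the moment at which its call begins. There is no depth.
- finish_job(): hands the job in, once; it reports no verdict.
The state is a dict: "clock": time; "qpos": joint angles; "qd": joint speeds; "tau": joint torques, N m; "eef_pos": TCP position; "tool_rot": TCP orientation; "force": force on the tool from outside, world axes, zero at the start; "torque": the same for the moment, N m; "width": finger opening in mm.
Only numpy, scipy, OpenCV 4.12 (cv2) and the standard library are available. Lean on these libraries where they do the work, as an engineer would, in place of code of your own. Each camera call takes 0.05 s, during which the arm holds its last target.

## Working session

There is one attempt and no reset: what is moved stays moved. The work goes in short steps, Python scripts to look and compute and a shell command to move; the robot and the scene stay as the last step left them, time stands still between calls to the robot, and variables do not carry over. Pictures are saved under pics/ and viewed, and the job is handed in when it is done.

```bash
ls; mkdir -p pics
python3 - <<'E'
from cell import ctrl, imaging
import cv2
s=ctrl.read_state();print(s)
for n in ("scene","top","wrist"):
    d=imaging.get_image(n);cv2.imwrite(f"pics/{n}0.png",d["img"][:,:,::-1]);print(n,d["fx"],d["fy"],d["cx"],d["cy"],d["R"],d["t"])
E
```

```text
pics
{'clock': 0.0, 'qpos': array([-1.30982281,  0.62932469,  0.03842967,  1.51837516, -0.02699917,
        0.99629699, -0.01998507]), 'qd': array([ 0.00116598, -0.00042652,  0.00034402,  0.00088213, -0.00036184,
        0.00017805, -0.00126439]), 'tau': array([-1.07521406e-03, -5.63411915e+01,  1.22673512e+00, -1.93443561e+01,
        1.13329102e-02,  1.05344082e-02,  1.18767183e-07]), 'eef_pos': array([208.40768275, 615.02178652, 230.40047108]), 'tool_rot': array([-1.57268284e+00, -1.74205250e-05, -3.26748339e-01]), 'force': array([ 0.88999672, -0.03189292, -0.05829174]), 'torque': array([ 0.0331378 , -0.01478406, -0.01180401]), 'width': 85.38155680041287}
scene 416.8489165576224 416.8489165576224 319.8283405958166 199.73209384392933 [[ 0.74410364 -0.66805425  0.00364562]
 [-0.36732971 -0.41369133 -0.83302363]
 [ 0.55801314  0.61851677 -0.5532254 ]] [-362.14807783  399.08638798  852.25261572]
top 421.5706120754797 421.5706120754797 313.61711224109143 205.2462449074482 [[ 0.02676117 -0.99950917  0.01628696]
 [-0.99386396 -0.02835218 -0.10691389]
 [ 0.10732319 -0.01332588 -0.99413488]] [ 120.00619688  640.80101101 1376.32767436]
wrist 309.70691628693146 309.70691628693146 320.1640519383395 200.05421869610842 [[ 3.21400321e-01  9.46943053e-01 -8.29808249e-04]
 [ 9.14009777e-01 -3.09993160e-01  2.61706647e-01]
 [ 2.47564056e-01 -8.48710530e-02 -9.65147109e-01]] [-648.78947371  -34.08836967  377.63817239]
```

View pics/scene0.png

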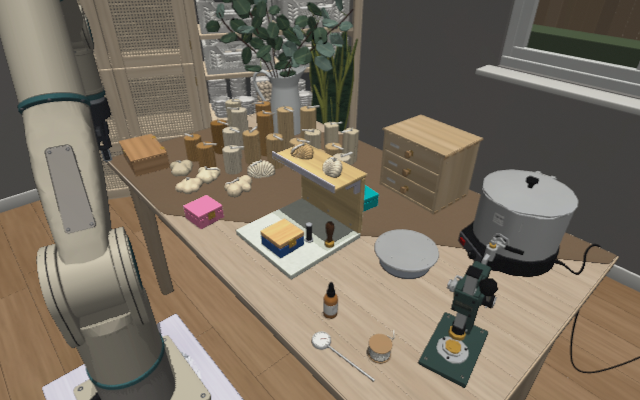

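View pics/top0.png

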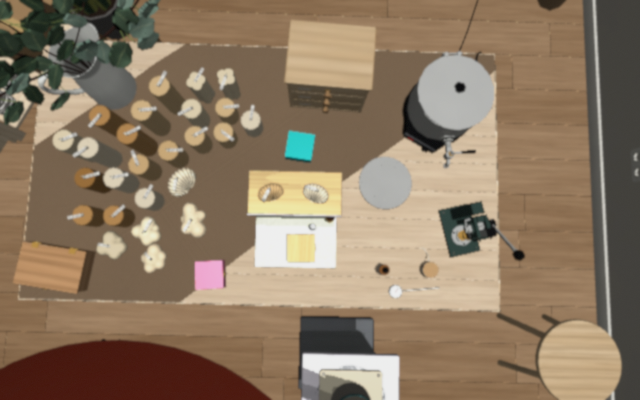

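View pics/wrist0.png

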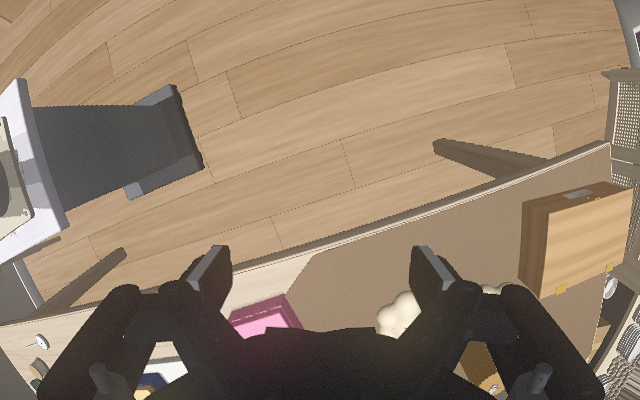

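The scene view shows the blue box with its wood lid at about (283,237), the post at (309,232) and the stamp at (329,235). The pink look-alike is at (203,210) and the turquoise one is at (367,198), behind the board. In the top view the lid is at about (300,248) and the base board covers roughly (255–337, 215–268). I'll zoom in next.

```bash
cat > h.py <<'E'
import numpy as np, cv2
from cell import ctrl, imaging
def cam(n):
    d=imaging.get_image(n); return d
def ray(d,u,v):
    R=np.array(d["R"]);t=np.array(d["t"])
    c=np.array([(u-d["cx"])/d["fx"],(v-d["cy"])/d["fy"],1.])
    return -R.T@t, R.T@c
def onz(d,u,v,z):
    o,r=ray(d,u,v); return o+r*(z-o[2])/r[2]
def proj(d,X):
    c=np.array(d["R"])@np.array(X,float)+np.array(d["t"]); return np.array([d["fx"]*c[0]/c[2]+d["cx"],d["fy"]*c[1]/c[2]+d["cy"]])
def crop(d,x0,y0,w,h,s,name):
    im=cv2.resize(d["img"][y0:y0+h,x0:x0+w,::-1],None,fx=s,fy=s,interpolation=cv2.INTER_CUBIC); cv2.imwrite("pics/"+name,im)
E
python3 - <<'E'
from h import *
d=cam("scene");crop(d,225,130,165,150,4.8,"s1.png")
d=cam("top");crop(d,235,160,115,120,5,"t1.png")
E
```

```text
(no output)
```

View pics/s1.png

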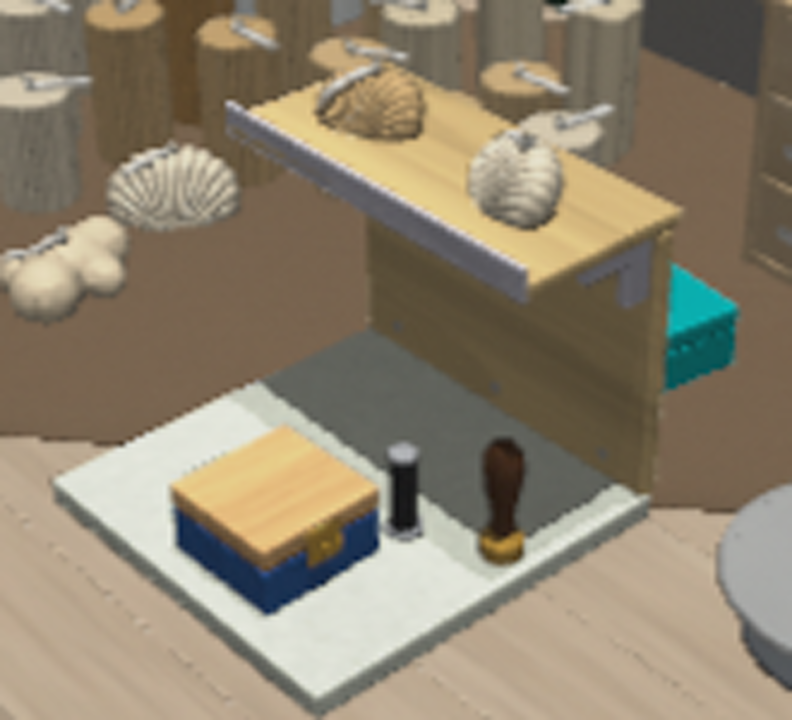

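View pics/t1.png

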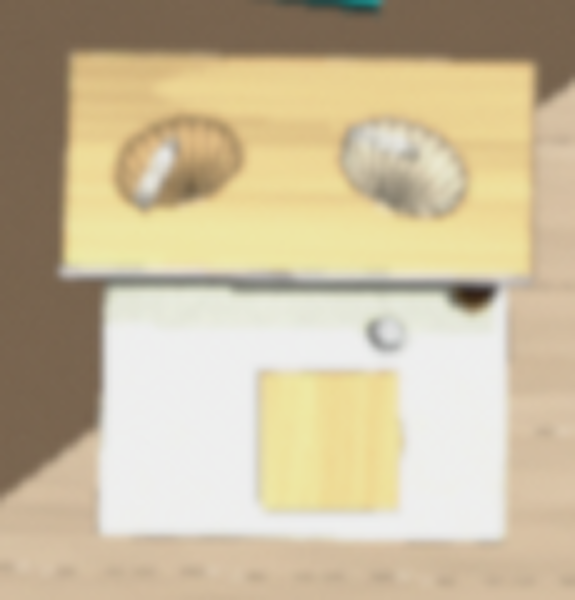

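Run:
```python
from h import *
s=cam("scene");t=cam("top")
S=lambda u,v:(225+u/4.8-.4,130+v/4.8-.4)
T=lambda u,v:(235+u/5-.4,160+v/5-.4)
P=lambda n,d,p,z:print(n,onz(d,*p,z).round(1))
P("FL s",s,S(55,485),18);P("FR s",s,S(318,697),18);P("BR s",s,S(650,497),18)
P("FL t",t,T(100,533),18);P("FR t",t,T(505,540),18)
for p in [(172,490),(285,428),(378,490),(265,557)]:P("lid s",s,S(*p),68)
for p in [(258,370),(398,370),(398,510),(262,510)]:P("lid t",t,T(*p),68)
P("post s",s,S(404,453),78);P("post t",t,T(386,332),78)
P("postfoot s",s,S(405,527),18)
P("stamp foot s",s,S(502,548),20)
P("stamp top s",s,S(503,448),98)
P("stamp top t",t,T(472,292),98)
P("shelf L s",s,S(232,133),211);P("shelf R s",s,S(524,298),211);
P("shelf top L t",t,T(60,272),229);P("shelf R t",t,T(535,278),229)
P("clasp s",s,S(325,542),51)
```

```text
FL s [428.  319.3  18. ]
FR s [433.   56.8  18. ]
BR s [703.2  57.9  18. ]
FL t [429.8 328.   18. ]
FR t [432.2  58.7  18. ]
lid s [446.5 210.2  68. ]
lid s [535.3 214.9  68. ]
lid s [538.3 128.5  68. ]
lid s [450.2 123.9  68. ]
lid t [538.8 224.3  68. ]
lid t [541.3 133.8  68. ]
lid t [451.4 131.4  68. ]
lid t [449.1 218.7  68. ]
post s [565.2 135.9  78. ]
post t [565.1 142.3  78. ]
postfoot s [567.4 138.5  18. ]
stamp foot s [596.9  81.7  20. ]
stamp top s [594.8  80.5  98. ]
stamp top t [590.9  88.5  98. ]
shelf L s [589.  328.6 211. ]
shelf R s [593.4  64.6 211. ]
shelf top L t [585.4 331.5 229. ]
shelf R t [589.7  59.2 229. ]
clasp s [496.7 128.1  51. ]
```

The geometry from the two views agrees to about 5 mm:

| Item | World position (mm) | Notes |
|---|---|---|
| Stand origin | (597, 194) | yaw about 0.01 |
| Post | (566, 139) | |
| Box centre relative to post | (-71, +34) | gap of about 17 mm to the post |

First I shut the gripper and move to a point above and in front of the box.

```bash
python3 -m inch '[0,33.3,0,-32.6,0,-19.3,0, 0,33.3,0,-32.6,0,-19.3,0, 0,33.3,0,-32.6,0,-19.3,0, 0,33.3,0,-32.6,0,-19.3,0, 0,33.3,0,-32.6,0,-19.3,0, 0,33.3,0,-32.6,0,-19.3,0, 0,33.3,0,-32.6,0,-19.3,0, 0,33.3,0,-32.6,0,-19.3,0, 0,33.3,0,-32.6,0,-19.3,0, 0,33.3,0,-32.6,0,-19.3,0, 0,33.3,0,-32.6,0,-19.3,0, 0,33.3,0,-32.6,0,-19.3,0]'
python3 - <<'E'
from h import *
d=cam("scene");crop(d,225,100,165,165,4,"s2.png")
d=cam("wrist");cv2.imwrite("pics/w2.png",d["img"][:,:,::-1])
print(ctrl.read_state()["eef_pos"],ctrl.read_state()["tool_rot"],ctrl.read_state()["qpos"])
E
```

```text
clock: 1.55
eef_pos: [419.2, 200.6, 231.4]
tool_rot: [-1.57, -0.0, 0.01]
force: [0.5, 0.3, -0.9]
width: 0.3
[418.68471272 201.59225839 231.33224723] [-1.56994016e+00  2.40026790e-04  1.26895630e-02] [-0.48853505  0.36674191 -0.02679052  2.01407558  0.01267568  0.76073484
  1.06076124]
```

View pics/s2.png

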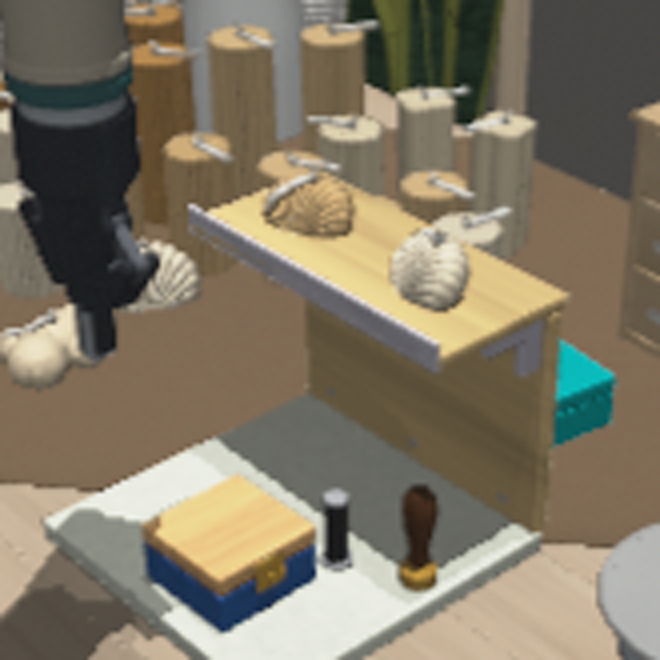

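View pics/w2.png

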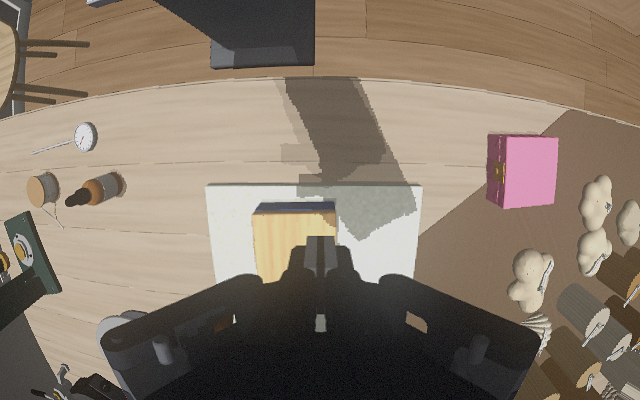

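The wrist view shows the board's front corners at (207,186) and (420,186), the lid's front corners at about (252,212) and (336,211), and the fingers at (320,240). I'll cast these rays as a check.

```bash
cat >> h.py <<'E'
def fray(d,u,v):
    R=np.array(d["R"]);t=np.array(d["t"])
    a=np.array([u-d["cx"],v-d["cy"]]);r=np.hypot(*a);th=r/d["fx"]
    c=np.array([*(a/r*np.sin(th)),np.cos(th)]); return -R.T@t,R.T@c
def fonz(d,u,v,z):
    o,r=fray(d,u,v);return o+r*(z-o[2])/r[2]
E
python3 - <<'E'
from h import *
d=cam("wrist");crop(d,190,150,250,150,3.2,"w3.png")
for n,p,z in [("FR",(207,186),18),("FL",(421,185.5),18),("lidFR",(252,212),68),("lidFL",(336,211),68)]:print(n,fonz(d,*p,z).round(1))
E
```

```text
FR [433.1  62.3  18. ]
FL [429.5 324.5  18. ]
lidFR [449.7 130.   68. ]
lidFL [447.3 218.   68. ]
```

View pics/w3.png

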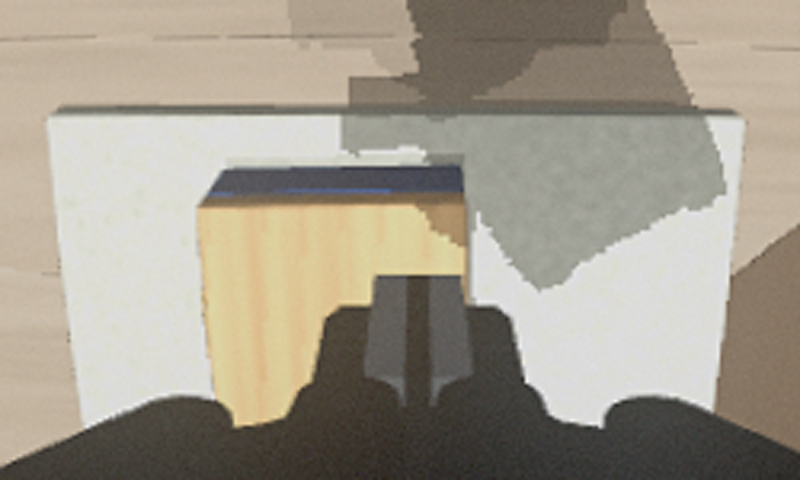

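The wrist rays agree: box front at x≈449, y 130–218; stand centre at y≈193.5. Next I descend.

```bash
python3 -m inch '[0,0,4,0,0,0,0, 0,0,8,0,0,0,0, 0,0,12,0,0,0,0, 0,0,16,0,0,0,0, 0,0,19.3,0,0,0,0, 0,0,19.3,0,0,0,0]'
python3 - <<'E'
from h import *
d=cam("scene");crop(d,225,100,165,165,4,"s4.png")
print(ctrl.read_state()["qpos"])
E
```

```text
clock: 2.3
eef_pos: [416.2, 200.1, 34.9]
tool_rot: [-1.574, 0.007, 0.013]
force: [-0.9, -0.3, -0.3]
width: 0.4
[-0.49807546  0.71909878 -0.01435029  2.16936723  0.03489083  0.2579418
  1.04044909]
```

View pics/s4.png

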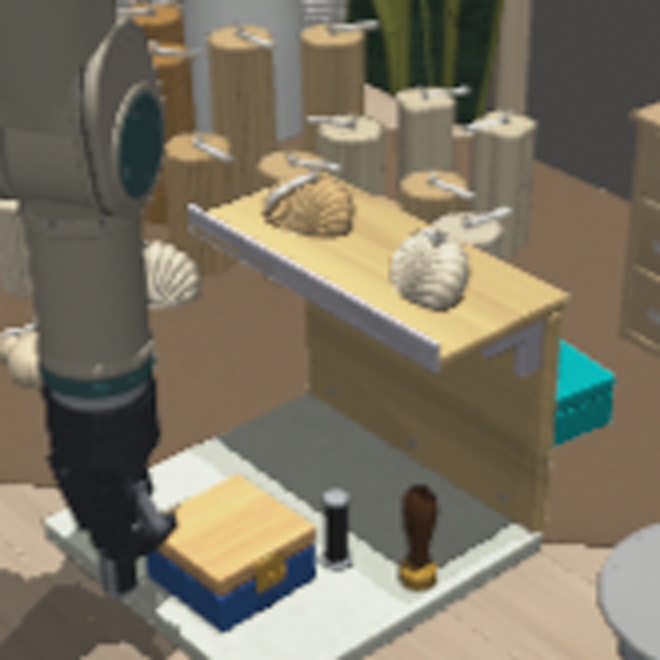

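The fingers are low in front of the box, and the box is untouched. Now I push straight forward until the box nearly meets the post.

```bash
python3 -m inch '[0,0.8,-0.2,0,0,0,0, 0,1.4,-0.2,0,0,0,0, 0,1.9,-0.2,0,0,0,0, 0,2.3,-0.2,0,0,0,0, 0,2.7,-0.2,0,0,0,0, 0,3.1,-0.2,0,0,0,0, 0,3.4,-0.2,0,0,0,0, 0,3.7,-0.2,0,0,0,0, 0,4.0,-0.2,0,0,0,0, 0,4.0,-0.2,0,0,0,0]'
python3 - <<'E'
from h import *
d=cam("scene");crop(d,225,100,165,165,4,"s5.png")
d=cam("top");crop(d,235,160,115,120,5,"t5.png")
print(ctrl.read_state())
E
```

```text
clock: 3.35
eef_pos: [460.2, 200.5, 40.2]
tool_rot: [-1.57, -0.001, 0.01]
force: [-2.2, 1.6, 2.1]
width: -0.2
{'clock': 3.45, 'qpos': array([-0.45242886,  0.73463629, -0.02160671,  2.07095145,  0.0448012 ,
        0.3350997 ,  1.06984359]), 'qd': array([-0.00066025,  0.00021406,  0.00076609,  0.00025139,  0.00018726,
       -0.00047135,  0.00110126]), 'tau': array([ 8.07987135e-01, -4.96124804e+01,  1.37656532e+00, -8.19071442e+00,
        1.79892266e-01, -2.82218289e-01,  3.74413366e-05]), 'eef_pos': array([460.13530296, 200.43533837,  40.250425  ]), 'tool_rot': array([-1.57042711e+00, -1.30417431e-03,  9.80363077e-03]), 'force': array([-1.51445564,  0.77064698,  1.41954627]), 'torque': array([ 0.17861238,  0.33506278, -0.01985804]), 'width': 0.12530107447806133}
```

View pics/s5.png

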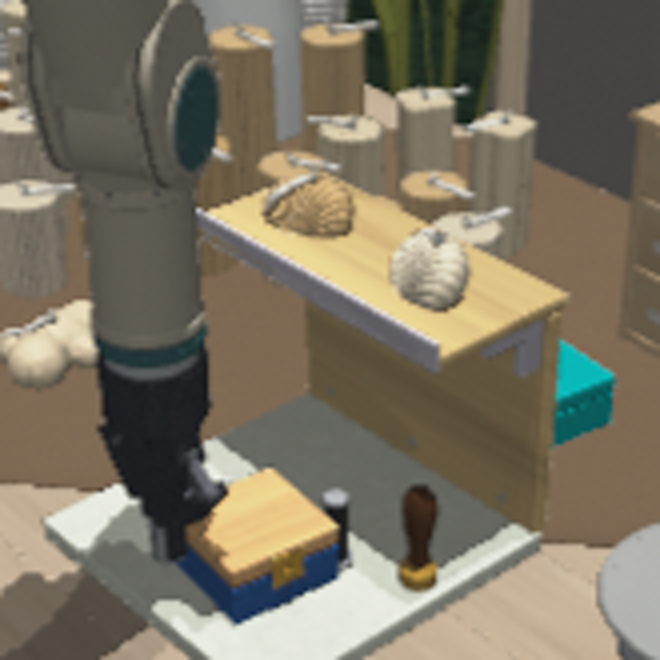

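View pics/t5.png

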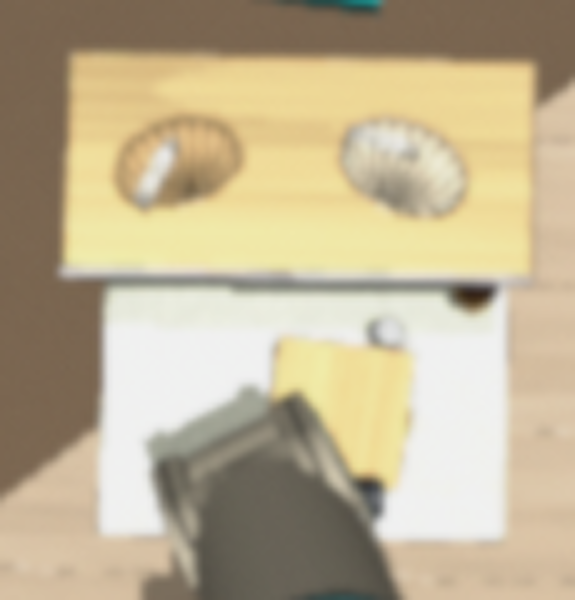

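The box has met the post and turned about 5° clockwise. This matches the kinematic model, where the far face stays 99 mm from the post axis. I'll tabulate the arc about the post.

```bash
cat > arc.py <<'E'
from h import *
import sys
post=np.array([566.5,138.7])
def tcp(phi,arm,lean):
    r=np.hypot(99,arm);a=np.radians(phi)+np.arctan2(arm,99)
    c=post+r*np.array([-np.cos(a),np.sin(a)])
    return c-np.array([11*np.cos(np.radians(lean)),-14.5])
E
python3 - <<'E'
from arc import *
for i in range(13):
    ph=5+i*3.5; print(round(ph,1),((tcp(ph,44+min(i,4),0)-[460.2,200.5])/10).round(2))
E
```

```text
5.0 [0.05 0.52]
8.5 [0.4  1.18]
12.0 [0.8  1.83]
15.5 [1.25 2.44]
19.0 [1.73 3.03]
22.5 [2.22 3.49]
26.0 [2.74 3.92]
29.5 [3.28 4.32]
33.0 [3.84 4.69]
36.5 [4.43 5.02]
40.0 [5.03 5.31]
43.5 [5.65 5.57]
47.0 [6.29 5.78]
```

```bash
python3 -m inch '[0,0.3,0,0.7,0,0,0, 0,0.55,0,1.3,0,0,0, 0,0.9,0,1.9,0,0,0, 0,1.3,0,2.45,0,0,0, 0,1.75,0,3.0,0,0,0, 0,2.2,0,3.45,0,0,0, 0,2.75,0,3.9,0,0,0, 0,3.3,0,4.3,0,0,0, 0,3.85,0,4.7,0,0,0, 0,3.85,0,4.7,0,0,0]'
python3 - <<'E'
from h import *
d=cam("scene");crop(d,225,100,165,165,4,"s6.png")
d=cam("top");crop(d,235,160,115,120,5,"t6.png")
E
```

```text
clock: 4.45
eef_pos: [499.0, 248.7, 40.5]
tool_rot: [-1.57, -0.002, 0.01]
force: [0.8, -0.3, 0.9]
width: 0.2
```

View pics/s6.png

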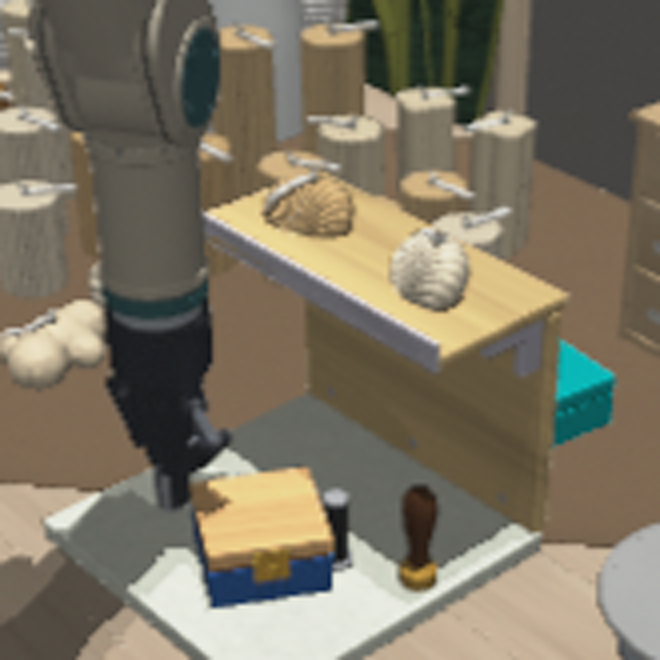

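View pics/t6.png

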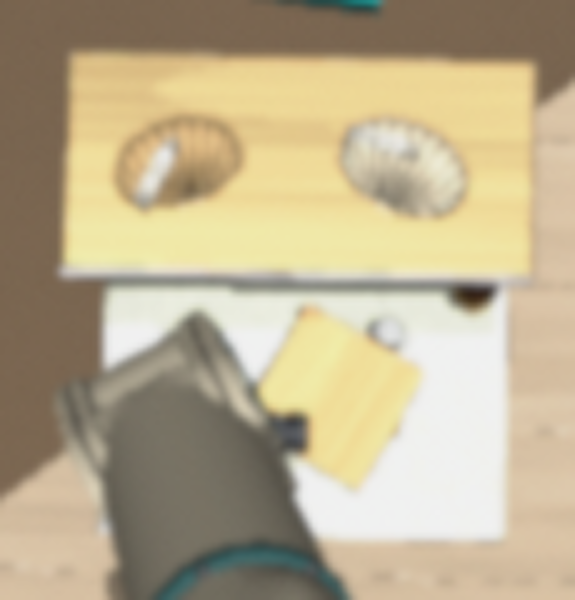

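The box has turned about 30° and stays flat against the post. I'll measure the lid corners and check where the fingertip sits on the face.

Run:
```python
from arc import *
t=cam("top")
T=lambda u,v:(235+u/5-.4,160+v/5-.4)
for p in [(310,306),(422,370),(356,492),(257,388)]:print(onz(t,*T(*p),68).round(1))
print("post t",onz(t,*T(386,332),78).round(1))
print((proj(t,[510,234,45])-[234.6,159.6])*5)
```

```text
[581.2 192.   68. ]
[541.7 118.2  68. ]
[462.2 158.7  68. ]
[527.1 224.6  68. ]
post t [565.1 142.3  78. ]
[243.46208836 414.88431386]
```

The fingertip, with its front corner at about (510,234), has slid past the box's left corner at about (502,229). The box stopped near 27°, with the post near the middle of its face. I'll back off and push again closer to the post line, with an arm of about 32 mm.

Run:
```python
from arc import *
s=ctrl.read_state();e=s["eef_pos"][:2];print(e)
n=np.array([-np.cos(np.radians(27.5)),np.sin(np.radians(27.5))])
q=tcp(27.5,32,0)
for k in (30,10,0):print(k,((q+n*k-e)/10).round(2))
for ph in range(30,62,3):print(ph,((tcp(ph,32,0)-e)/10).round(2))
```

```text
[497.49708251 247.66088147]
30 [-4.16 -0.65]
10 [-2.39 -1.57]
0 [-1.5  -2.04]
30 [-1.17 -1.72]
33 [-0.76 -1.37]
36 [-0.33 -1.04]
39 [ 0.12 -0.73]
42 [ 0.58 -0.44]
45 [ 1.06 -0.18]
48 [1.55 0.05]
51 [2.06 0.26]
54 [2.57 0.44]
57 [3.09 0.6 ]
60 [3.62 0.73]
```

```bash
python3 -m inch '[0,-2,0,1,0,0,0, 0,-4.2,0,1,0,0,0, 0,-4.2,0,-0.6,0,0,0, 0,-2.4,0,-1.6,0,0,0, 0,-1.5,0,-2.0,0,0,0, 0,-1.15,0,-1.7,0,0,0, 0,-0.75,0,-1.35,0,0,0, 0,-0.35,0,-1.05,0,0,0, 0,0.1,0,-0.75,0,0,0, 0,0.1,0,-0.75,0,0,0]'
python3 - <<'E'
from h import *
d=cam("scene");crop(d,225,100,165,165,4,"s7.png")
d=cam("top");crop(d,235,160,115,120,5,"t7.png")
E
```

```text
clock: 5.6
eef_pos: [498.6, 241.6, 40.2]
tool_rot: [-1.57, -0.0, 0.011]
force: [0.6, 1.2, -0.3]
width: -0.1
```

View pics/s7.png

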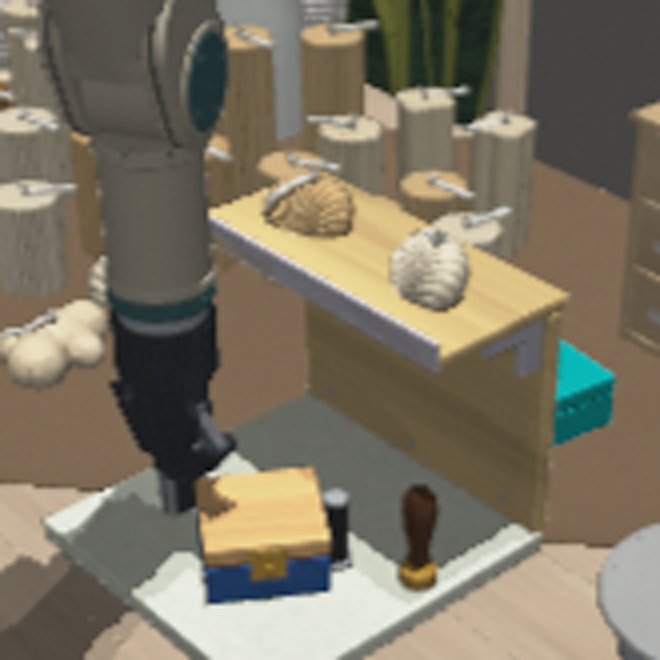

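View pics/t7.png

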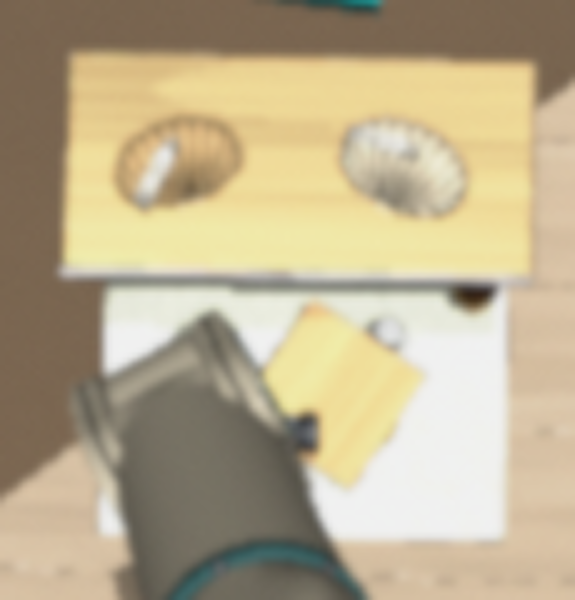

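```bash
cat > box.py <<'E'
from arc import *
def box(back,right,front,t=None):
    t=t or cam("top")
    T=lambda u,v:(235+u/5-.4,160+v/5-.4)
    B,R,F=[onz(t,*T(*p),68)[:2]-[0.,3.5] for p in (back,right,front)]
    c=(B+F)/2
    v=(B-R); w=(R-F)
    phi=np.degrees(np.mean([np.arctan2(v[0],v[1]),np.arctan2(-w[1],w[0])]))
    a=np.radians(phi); yb=np.array([np.sin(a),np.cos(a)]) # along post face toward left
    xb=np.array([np.cos(a),-np.sin(a)])
    print("centre",c.round(1),"phi",round(phi,1),"sides",np.hypot(*v).round(1),np.hypot(*w).round(1))
    d=post-c; print("post in box: normal %.1f (54) along-left %.1f"%(d@xb,d@yb))
    e=ctrl.read_state()["eef_pos"][:2]-c+np.array([11,-14.5])
    print("fingercorner in box: normal %.1f (-45) along-left %.1f"%(e@xb,e@yb))
    return c,a
E
python3 -c "
from box import *
box((316,300),(425,375),(347,490))"
```

```text
centre [524.2 172.9] phi 32.8 sides 85.8 89.4
post in box: normal 54.1 (54) along-left -5.8
fingercorner in box: normal -41.6 (-45) along-left 36.8
```

The box is at 33° and still touching the post, but the finger is sliding along the face. I'll reposition nearer the post line (arm about 18 mm) for more grip there.

Run:
```python
from arc import *
e=np.array([498.6,241.6])
n=np.array([-np.cos(np.radians(33)),np.sin(np.radians(33))])
q=tcp(33,18,0)
print(((n*20)/10).round(2))
for k in (20,5,0):print(k,((q+n*k-e)/10).round(2))
for ph in range(36,62,3):print(ph,((tcp(ph,18,0)-e)/10).round(2))
```

```text
[-1.68  1.09]
20 [-3.31 -0.85]
5 [-2.05 -1.67]
0 [-1.63 -1.94]
36 [-1.26 -1.56]
39 [-0.87 -1.21]
42 [-0.46 -0.88]
45 [-0.04 -0.57]
48 [ 0.4  -0.28]
51 [ 0.86 -0.01]
54 [1.33 0.23]
57 [1.81 0.44]
60 [2.3  0.63]
```

```bash
python3 -m inch '[0,-1.7,0,1.1,0,0,0, 0,-3.3,0,-0.8,0,0,0, 0,-2.0,0,-1.7,0,0,0, 0,-1.6,0,-1.9,0,0,0, 0,-1.25,0,-1.55,0,0,0, 0,-0.85,0,-1.2,0,0,0, 0,-0.45,0,-0.9,0,0,0, 0,-0.05,0,-0.55,0,0,0, 0,0.4,0,-0.3,0,0,0, 0,0.4,0,-0.3,0,0,0]'
python3 - <<'E'
from h import *
d=cam("scene");crop(d,225,100,165,165,4,"s8.png")
d=cam("top");crop(d,235,160,115,120,5,"t8.png")
E
```

```text
clock: 6.75
eef_pos: [503.1, 239.0, 40.3]
tool_rot: [-1.569, -0.001, 0.011]
force: [-2.4, 2.4, -1.1]
width: 0.1
```

View pics/s8.png

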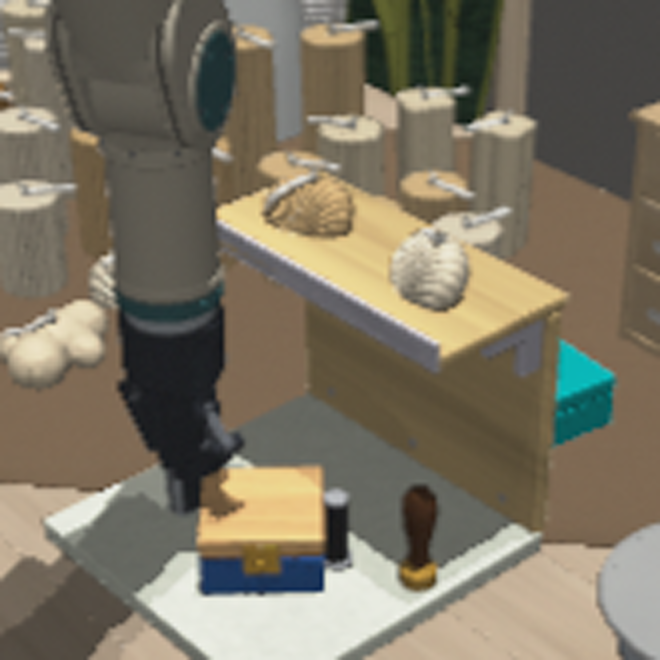

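View pics/t8.png

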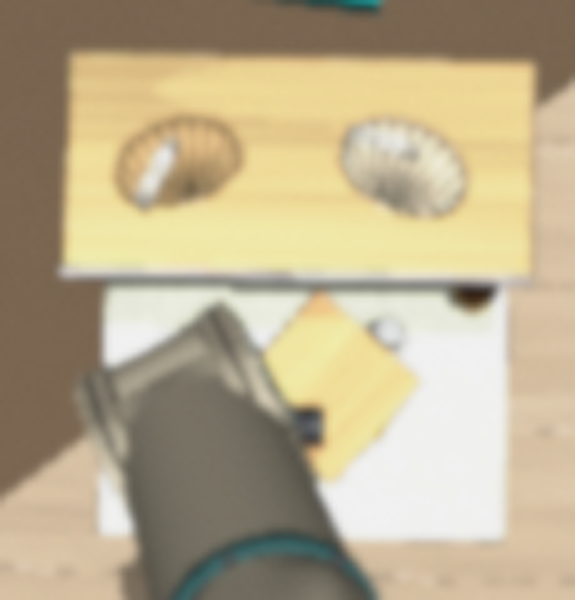

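Run:
```python
from box import *
box((322,290),(417,379),(335,483))
e=np.array([503.1,239.0])
for ph in range(42,92,4):
    L=max(0,min(30,(ph-42)*1.0)); print(ph,L,((tcp(ph,22,L)-e)/10).round(2))
```

```text
centre [529.7 175. ] phi 39.2 sides 84.5 85.2
post in box: normal 51.5 (54) along-left -4.8
fingercorner in box: normal -43.7 (-45) along-left 27.5
42 0 [-0.65 -0.32]
46 4.0 [-0.05  0.07]
50 8.0 [0.57 0.42]
54 12.0 [1.22 0.72]
58 16.0 [1.9  0.98]
62 20.0 [2.6  1.19]
66 24.0 [3.32 1.36]
70 28.0 [4.05 1.48]
74 30 [4.77 1.54]
78 30 [5.48 1.56]
82 30 [6.19 1.53]
86 30 [6.89 1.45]
90 30 [7.59 1.32]
```

The post contact is holding now: it sits about 5 mm off the box's centre, at about 40°. I continue along the arc and start to lean the tip forward.

```bash
python3 -m inch '[0,0.3,0,0.25,0,0,-3, 0,0.6,0,0.4,0,0,-6, 0,0.9,0,0.55,0,0,-9, 0,1.2,0,0.7,0,0,-12, 0,1.55,0,0.85,0,0,-14, 0,1.9,0,1.0,0,0,-16, 0,2.25,0,1.1,0,0,-18, 0,2.6,0,1.2,0,0,-20, 0,2.6,0,1.2,0,0,-20]'
python3 - <<'E'
from h import *
d=cam("scene");crop(d,225,100,165,165,4,"s9.png")
d=cam("top");crop(d,235,160,115,120,5,"t9.png")
print(ctrl.read_state()["qpos"])
E
```

```text
clock: 7.8
eef_pos: [524.3, 246.4, 39.6]
tool_rot: [-1.584, -0.317, 0.015]
force: [-2.2, 2.7, -2.3]
width: -0.3
[-0.53420171  0.76079388 -0.09460762  2.12031096  1.56923974  0.24838966
 -0.54553488]
```

View pics/s9.png

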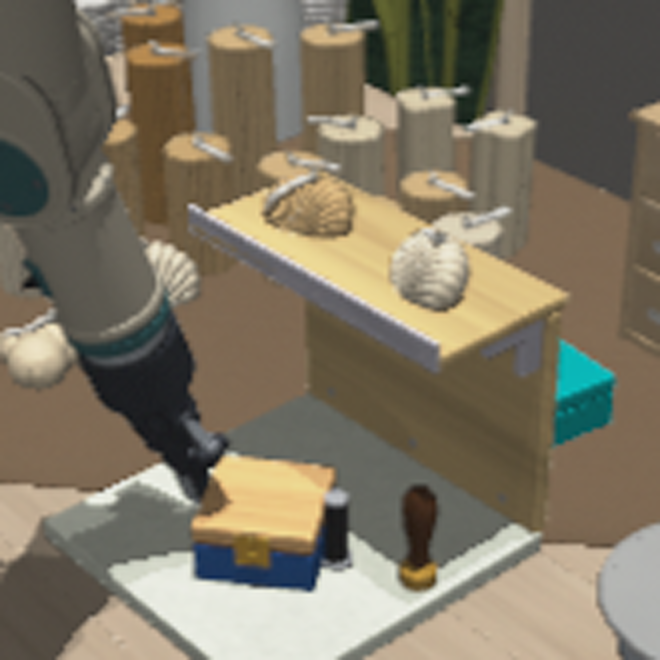

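View pics/t9.png

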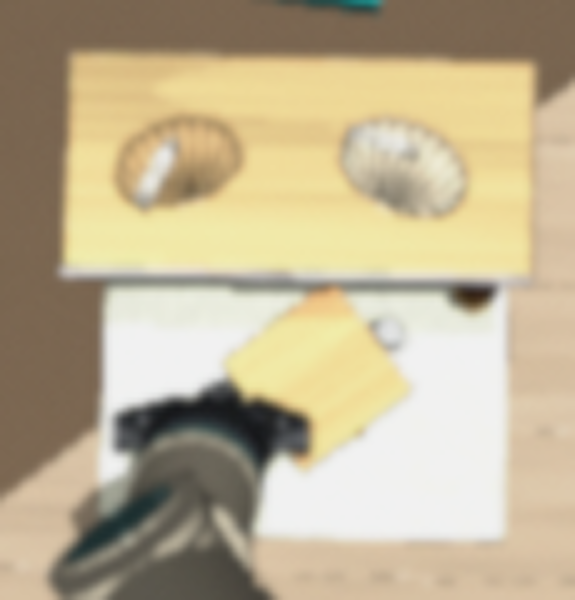

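Run:
```python
from box import *
box((333,287),(411,387),(306,470))
e=np.array([524.3,246.4])
for ph in range(50,94,4):
    L=max(0,min(30,(ph-42)*1.0)); print(ph,L,((tcp(ph,22,L)-e)/10).round(2))
```

```text
centre [534.6 180.9] phi 50.3 sides 82.3 86.2
post in box: normal 52.8 (54) along-left -2.4
fingercorner in box: normal -38.6 (-45) along-left 32.8
50 8.0 [-1.55 -0.32]
54 12.0 [-0.9  -0.02]
58 16.0 [-0.22  0.24]
62 20.0 [0.48 0.45]
66 24.0 [1.2  0.62]
70 28.0 [1.93 0.74]
74 30 [2.65 0.8 ]
78 30 [3.36 0.82]
82 30 [4.07 0.79]
86 30 [4.77 0.71]
90 30 [5.47 0.58]
```

About 51° now, with the post contact steady. I'll shift the finger back toward the post line once more and carry on along the arc. The tool leans now, so I compute these shifts in tool axes.

```bash
cat >> arc.py <<'E'
from scipy.spatial.transform import Rotation as Ro
def tl(d,dz=0):
    s=ctrl.read_state();R=Ro.from_euler('xyz',s["tool_rot"]).as_matrix()
    return (R.T@np.array([d[0],d[1],dz])/10).round(2)
def arcrows(phi,along,dels,n0=12,corner=np.array([11,-14.5])):
    a=np.radians(phi);n=np.array([-np.cos(a),np.sin(a)]);yb=np.array([np.sin(a),np.cos(a)])
    e=ctrl.read_state()["eef_pos"];dz=40-e[2]
    print("ret",tl(n*n0,dz)); print("ret+al",tl(n*n0+yb*along,dz)); print("al",tl(yb*along,dz))
    p=e[:2]+corner+yb*along-post
    for d in dels:
        b=np.radians(d);q=np.array([np.cos(b)*p[0]+np.sin(b)*p[1],-np.sin(b)*p[0]+np.cos(b)*p[1]])
        print(d,tl(yb*along+q-p,dz))
E
python3 - <<'E'
from arc import *
arcrows(51,-18,range(4,33,4))
E
```

```text
ret [-0.69 -0.29  0.94]
ret+al [-2.03 -0.71 -0.18]
al [-1.33 -0.47 -1.12]
4 [-0.78 -0.29 -0.83]
8 [-0.2  -0.11 -0.58]
12 [ 0.38  0.08 -0.38]
16 [ 0.98  0.27 -0.21]
20 [ 1.59  0.47 -0.1 ]
24 [ 2.21  0.67 -0.03]
28 [2.83 0.87 0.  ]
32 [ 3.44  1.07 -0.02]
```

```bash
python3 -m inch '[0,-0.7,-0.3,0.95,0,0,0, 0,-2.0,-0.7,-0.2,0,0,0, 0,-1.35,-0.45,-1.1,0,0,0, 0,-0.8,-0.3,-0.85,0,0,0, 0,-0.5,-0.2,-0.7,0,0,0, 0,-0.2,-0.1,-0.6,0,0,0, 0,0.1,0,-0.5,0,0,0, 0,0.4,0.1,-0.4,0,0,-1, 0,0.7,0.2,-0.3,0,0,-2, 0,1.0,0.3,-0.2,0,0,-3, 0,1.3,0.4,-0.15,0,0,-4, 0,1.3,0.4,-0.15,0,0,-4]'
python3 - <<'E'
from h import *
d=cam("scene");crop(d,225,100,165,165,4,"s10.png")
d=cam("top");crop(d,235,160,115,120,5,"t10.png")
print(ctrl.read_state()["qpos"])
E
```

```text
clock: 9.15
eef_pos: [538.0, 246.3, 39.7]
tool_rot: [-1.584, -0.385, 0.018]
force: [-4.0, 11.1, -1.7]
width: 0.3
[-0.48562555  0.77684911 -0.17891245  2.14029339  1.83135169  0.35433208
 -0.79882166]
```

View pics/s10.png

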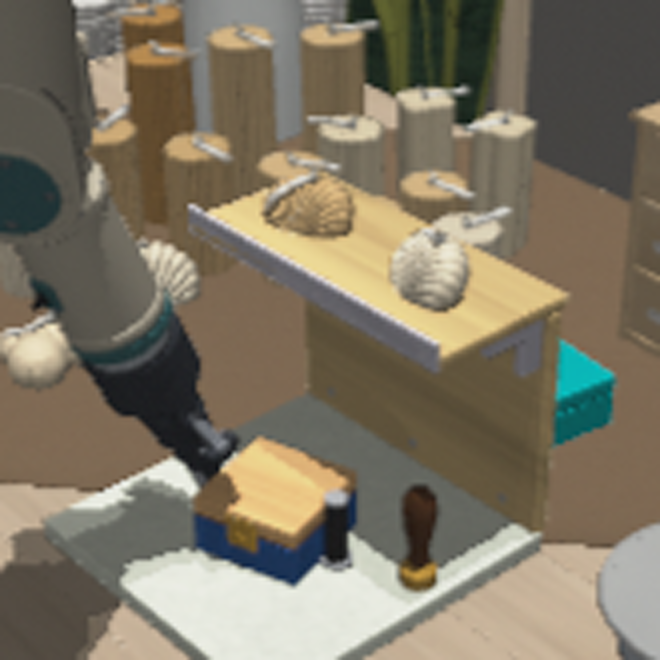

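View pics/t10.png

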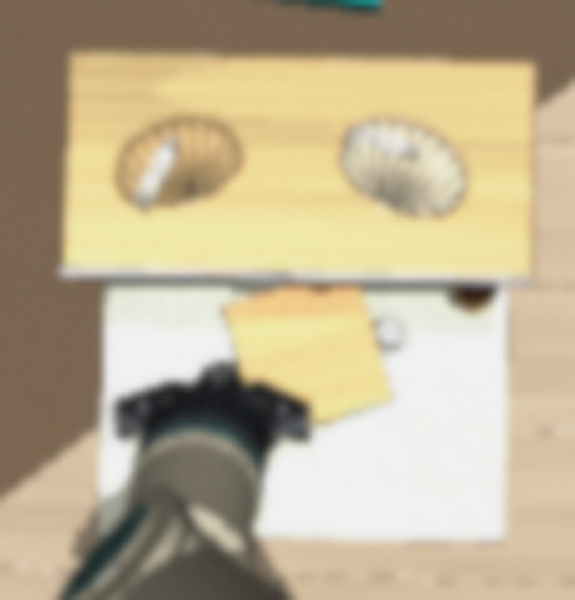

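The box is at about 75° with the post against the middle of its side. I'll finish the turn and push home with a two-finger flat pusher: jaws half open across y, tips leaning under the shelf. First I retreat to the front.

Run:
```python
from box import *
box((362,287),(393,402),(256,421))
e=ctrl.read_state()["eef_pos"]
for w in [(515,262,42),(475,265,48),(475,202,48)]:
    d=np.array(w)-e;print(w,tl(d[:2],d[2]))
```

```text
centre [550.2 188.1] phi 76.9 sides 77.2 89.2
post in box: normal 51.8 (54) along-left 4.8
fingercorner in box: normal -42.9 (-45) along-left 8.8
(515, 262, 42) [-2.02 -1.09  1.6 ]
(475, 265, 48) [-5.5  -3.14  1.94]
(475, 202, 48) [-5.6  -3.1  -4.36]
```

```bash
python3 -m inch '[0,-1.0,-0.5,1.2,0,0,0, 0,-2.0,-1.1,1.7,0,0,4, 0,-4,-2.2,1.9,0,0,10, 0,-5.5,-3.1,1.9,0,0,16, 0.5,-5.6,-3.1,0,0,0,22, 0.5,-5.6,-3.1,-2.2,0,0,22, 0.5,-5.6,-3.1,-4.4,0,0,22, 0.5,-5.6,-3.1,-4.4,0,0,22, 0.5,-5.6,-3.1,-4.4,0,0,22]'
python3 - <<'E'
from h import *
d=cam("scene");crop(d,225,100,165,165,4,"s11.png")
d=cam("top");crop(d,235,160,115,120,5,"t11.png")
d=cam("wrist");cv2.imwrite("pics/w11.png",d["img"][:,:,::-1])
print(ctrl.read_state()["qpos"])
E
```

```text
clock: 10.2
eef_pos: [476.7, 194.0, 48.2]
tool_rot: [-1.592, -0.004, 0.001]
force: [0.2, 0.8, 0.2]
width: 42.4
[-0.11228655  0.7867579  -0.53401026  2.01928254  0.79222306  0.56137056
  0.35800386]
```

View pics/s11.png

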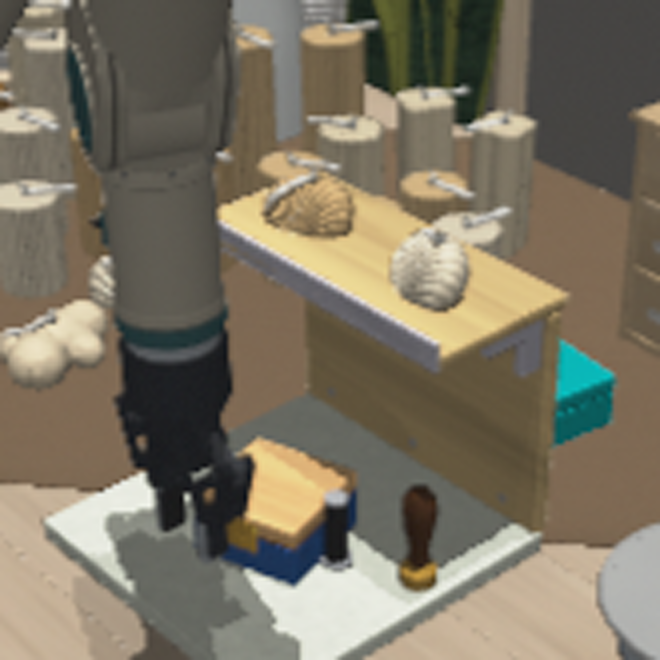

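View pics/t11.png

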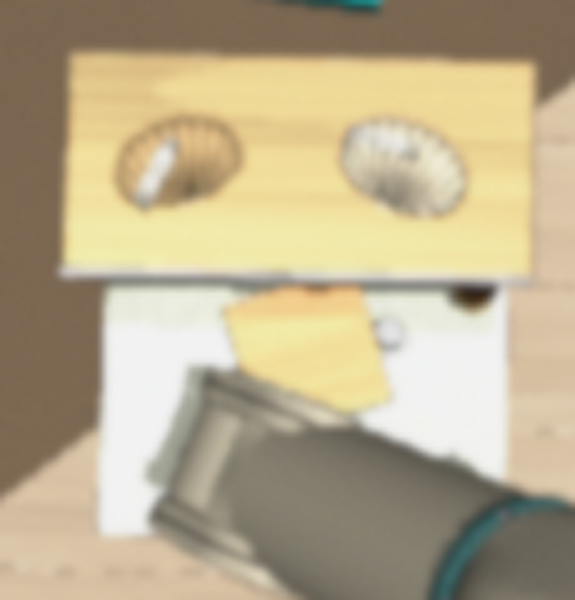

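View pics/w11.png

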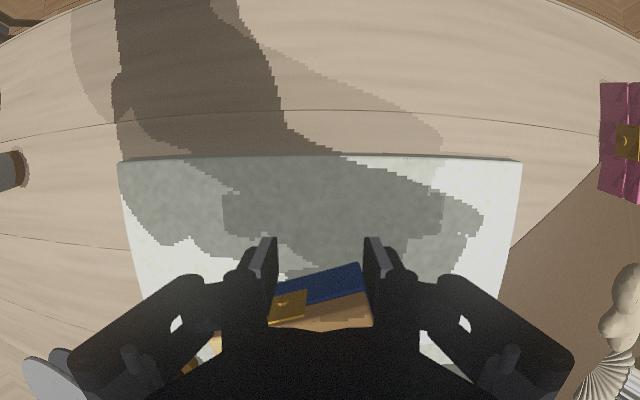

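```bash
python3 -c "
from arc import *
s=ctrl.read_state();print(s['eef_pos'],s['tool_rot'])"
python3 -m inch '[0.5,0.6,0,0.3,0,0,0, 0.5,1.2,0,0.3,0,0,-2, 0.5,1.8,0,0.3,0,0,-4, 0.5,2.4,0,0.3,0,0,-6, 0.5,3.0,0,0.3,0,0,-8, 0.5,3.6,0,0.3,0,0,-10, 0.5,4.2,0,0.3,0,0,-12, 0.5,4.8,0,0.3,0,0,-14, 0.5,5.4,0,0.3,0,0,-16, 0.5,5.4,0,0.3,0,0,-16]'
python3 - <<'E'
from h import *
d=cam("scene");crop(d,225,100,165,165,4,"s12.png")
d=cam("top");crop(d,235,160,115,120,5,"t12.png")
s=ctrl.read_state();print(s['eef_pos'],s['tool_rot'],s["qpos"])
E
```

```text
[475.92868507 197.07578853  48.4737507 ] [-1.59084275 -0.00506026  0.00638281]
clock: 11.35
eef_pos: [523.3, 210.1, 46.9]
tool_rot: [-1.578, -0.275, 0.022]
force: [-12.6, 11.6, 0.4]
width: 42.9
[523.38390219 210.13918989  46.9465868 ] [-1.57762084 -0.27451222  0.02102388] [-0.41267961  0.73508828 -0.15084803  2.13470834  1.42845088  0.23779707
 -0.31749249]
```

View pics/s12.png

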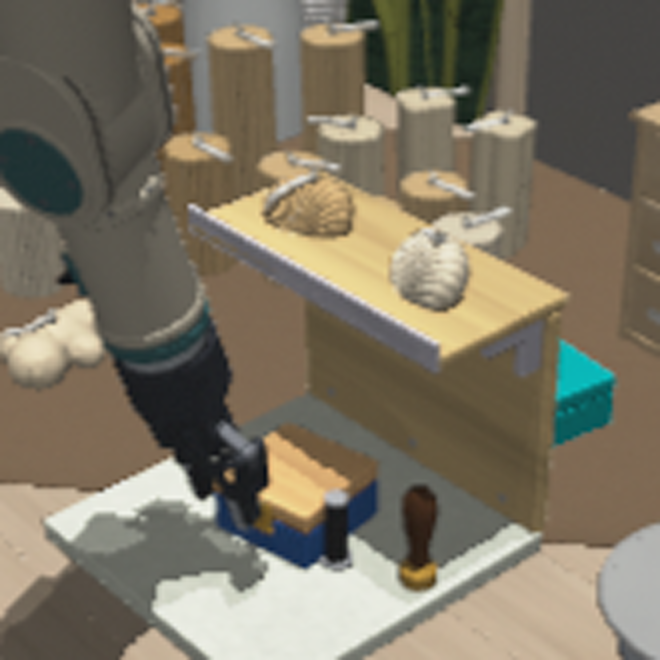

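View pics/t12.png

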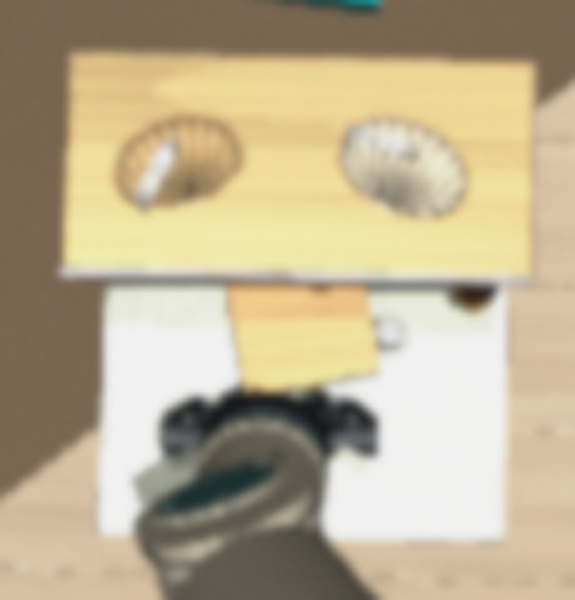

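The box is at about 82° and aligning to the pusher; contact force is about 17 N. I continue forward and lean further.

```bash
python3 -m inch '[0.5,0.5,0.15,0,0,0,-1, 0.5,1.0,0.3,0,0,0,-2, 0.5,1.45,0.4,0,0,0,-3.5, 0.5,1.9,0.55,0,0,0,-5, 0.5,2.4,0.7,0,0,0,-6.5, 0.5,2.9,0.8,0,0,0,-8, 0.5,3.4,0.95,0,0,0,-9.5, 0.5,3.9,1.1,0,0,0,-11, 0.5,3.9,1.1,0,0,0,-11]'
python3 - <<'E'
from h import *
d=cam("scene");crop(d,225,100,165,165,4,"s13.png")
d=cam("top");crop(d,235,160,115,120,5,"t13.png")
s=ctrl.read_state();print(s['eef_pos'],s['tool_rot'],s["qpos"],s["force"])
E
```

```text
clock: 12.35
eef_pos: [570.3, 201.2, 48.4]
tool_rot: [-1.593, -0.475, 0.017]
force: [-0.6, 1.7, -0.2]
width: 42.7
[570.31298306 200.63244728  48.63456153] [-1.59270762 -0.4746114   0.01629992] [-0.32158267  0.7892875  -0.29976516  2.18503209  2.05446505  0.50308808
 -0.92086636] [-2.53200982  0.08103634 -0.48655594]
```

View pics/s13.png

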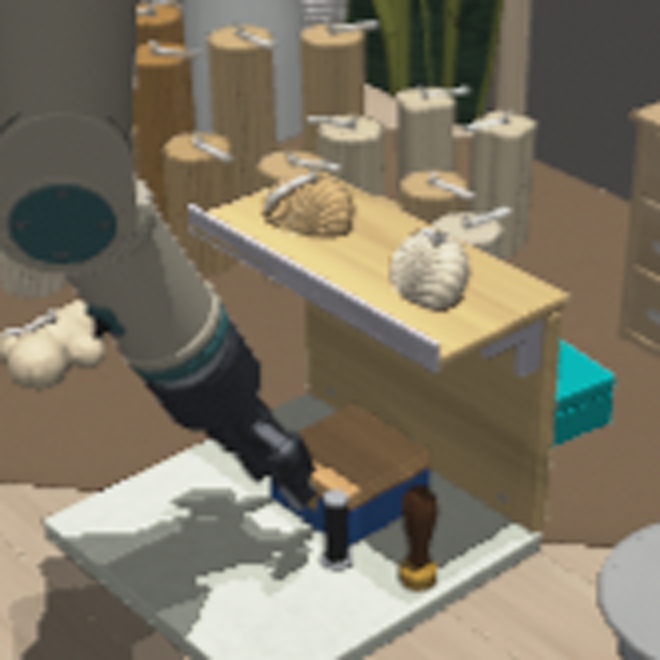

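View pics/t13.png

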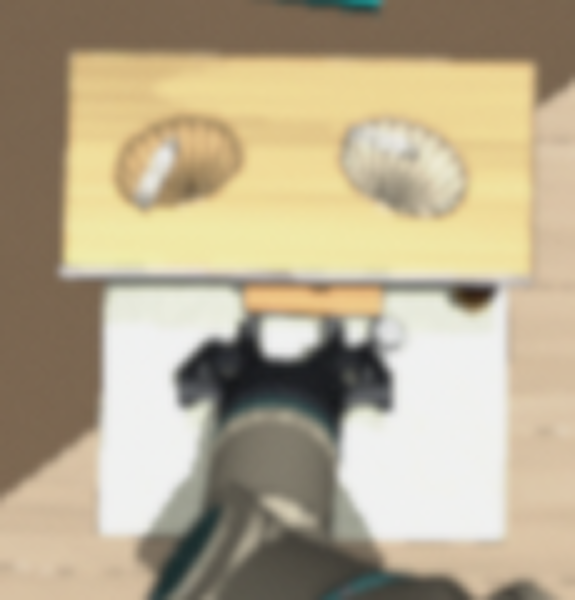

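The box is now square to the stand, but it seems to have moved a few mm right. I'll measure that.

Run:
```python
from box import *
t=cam("top");s=cam("scene")
T=lambda u,v:(235+u/5-.4,160+v/5-.4)
S=lambda u,v:(225+u/4-.4,100+v/4-.4)
for p in [(245,307),(382,315)]:print("t",onz(t,*T(*p),68).round(1)-[0,3.5,0])
print("post",onz(t,*T(389,333),78).round(1)-[0,3.5,0])
for p in [(345,506),(428,460),(352,407)]:print("s",onz(s,*S(*p),68).round(1))
print("post s",onz(s,*S(336,497),78).round(1))
print("stamp s",onz(s,*S(418,575),20).round(1))
```

```text
t [579.3 230.6  68. ]
t [576.6 141.6  68. ]
post [564.5 136.9  78. ]
s [571.6 134.2  68. ]
s [656.4 135.9  68. ]
s [660.8 228.6  68. ]
post s [565.2 136.7  78. ]
stamp s [598.   83.3  20. ]
```

The box centre is at y≈186, about 8 mm right of the line that clears the post's side. It follows the pusher by friction, so I'll steer the rest of the push leftward (+y) while going home.

```bash
python3 -m inch '[0.5,0.35,0.2,0.2,0,0,0, 0.5,0.7,0.35,0.4,0,0,-1, 0.5,1.05,0.55,0.6,0,0,-1, 0.5,1.4,0.7,0.8,0,0,-2, 0.5,1.75,0.9,1.0,0,0,-2, 0.5,2.0,1.05,1.15,0,0,-3, 0.5,2.0,1.05,1.15,0,0,-3]'
python3 - <<'E'
from h import *
d=cam("scene");crop(d,225,100,165,165,4,"s14.png")
d=cam("top");crop(d,235,160,115,120,5,"t14.png")
s=ctrl.read_state();print(s['eef_pos'],s['tool_rot'],s["qpos"],s["force"])
E
```

```text
clock: 13.25
eef_pos: [594.1, 211.4, 48.5]
tool_rot: [-1.594, -0.53, 0.016]
force: [0.3, -0.4, 1.1]
width: 42.6
[594.02028685 211.14324919  48.67279592] [-1.59395359 -0.52939247  0.01616671] [-0.32635356  0.8153068  -0.31249697  2.15662063  2.09412041  0.5606718
 -0.95595038] [ 0.8095909  -0.63579045 -0.07688307]
```

View pics/s14.png

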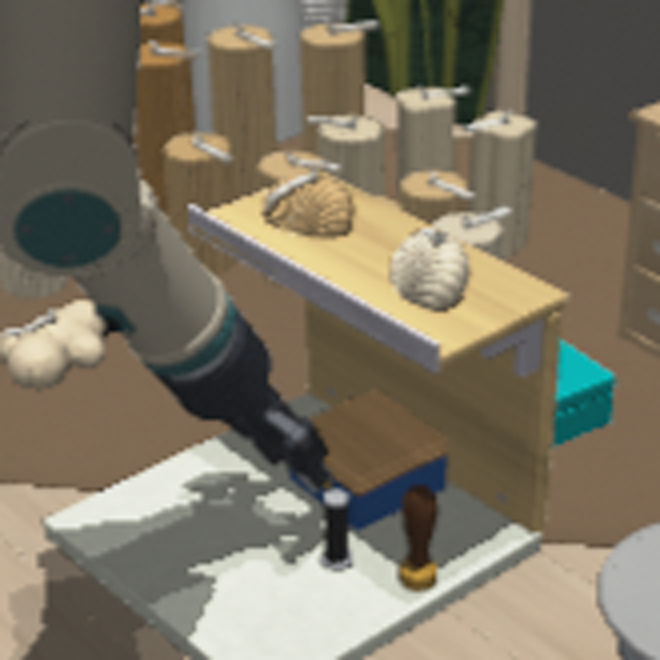

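View pics/t14.png

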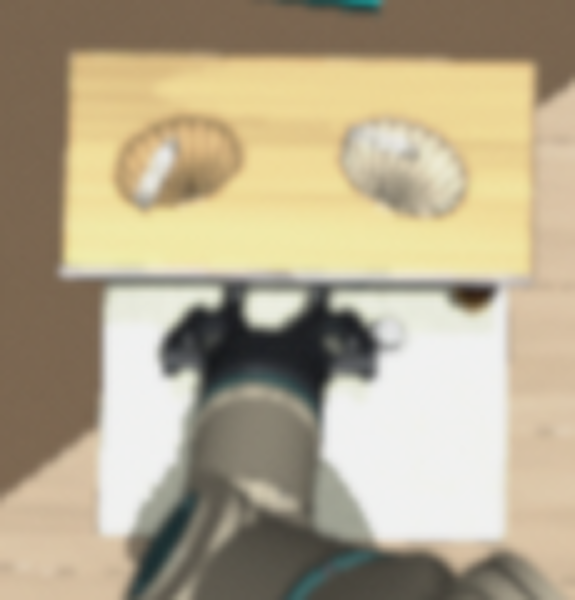

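Run:
```python
from box import *
s=cam("scene")
crop(s,280,180,80,70,9,"s15.png")
S=lambda u,v:(225+u/4-.4,100+v/4-.4)
for p in [(362,487),(447,438),(378,391)]:print("s",onz(s,*S(*p),68).round(1))
```

```text
s [596.3 143.4  68. ]
s [687.4 147.4  68. ]
s [691.7 232.2  68. ]
```

View pics/s15.png

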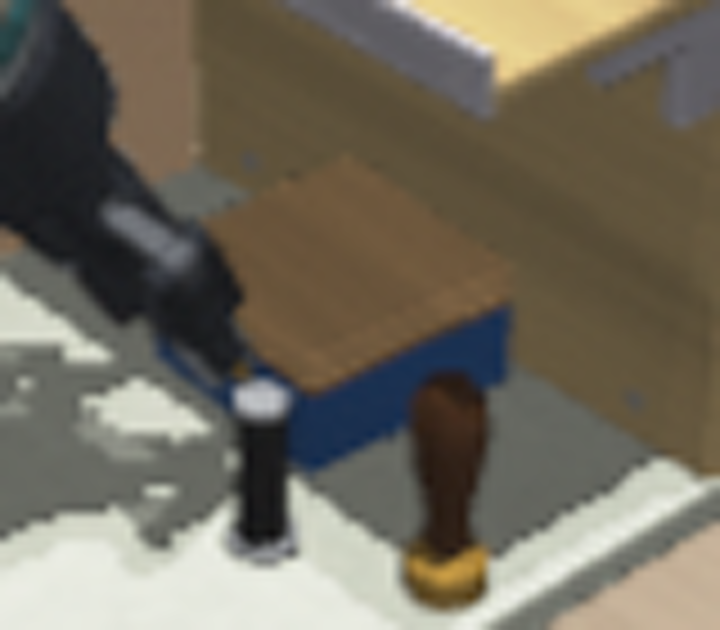

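The box's right side is now at y≈147, clear of the post line, and about 5 mm remains to the board. I push gently until the force shows contact with the board.

```bash
python3 -m inch '[0.5,0.17,0.1,0.08,0,0,0, 0.5,0.34,0.2,0.15,0,0,0, 0.5,0.5,0.3,0.2,0,0,0, 0.5,0.5,0.3,0.2,0,0,0]'
python3 -m inch '[0.5,0.17,0.1,0.0,0,0,0, 0.5,0.34,0.2,0.0,0,0,0, 0.5,0.34,0.2,0.0,0,0,0]'
```

```text
clock: 13.8
eef_pos: [596.3, 212.1, 47.5]
tool_rot: [-1.595, -0.523, 0.016]
force: [-10.2, -2.1, 5.2]
width: 42.9
clock: 14.1
eef_pos: [596.7, 212.0, 46.5]
tool_rot: [-1.594, -0.518, 0.016]
force: [-19.3, -3.0, 11.2]
width: 42.8
```

Forward motion has stopped at x≈596.5 with the force rising, which fits the board stop. I'll check the picture.

Run:
```python
from box import *
s=cam("scene")
crop(s,280,180,80,70,9,"s16.png")
d=cam("wrist");cv2.imwrite("pics/w16.png",d["img"][:,:,::-1])
print(ctrl.read_state()["force"])
```

```text
[-18.97186542  -3.71169547  11.88680941]
```

View pics/s16.png

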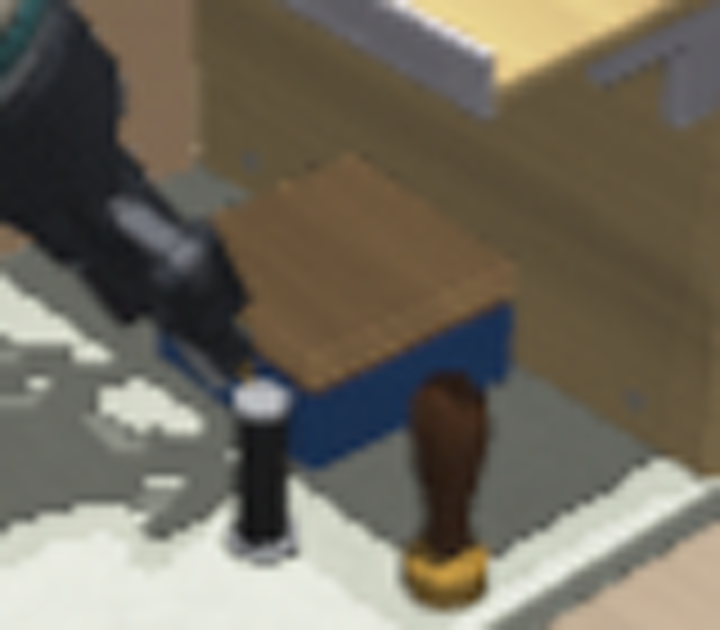

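View pics/w16.png

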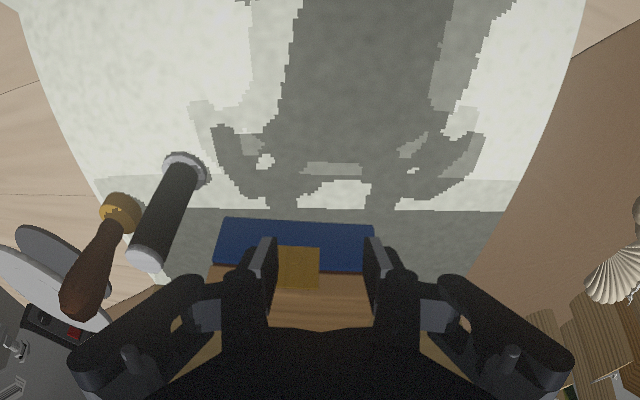

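Run:
```python
from box import *
s=cam("scene")
S=lambda u,v:(280+u/9-.45,180+v/9-.45)
for n,p,z in [("lidFR",(315,390),68),("lidBR",(517,268),68),("lidBL",(350,155),68),("botFR",(318,468),18),("botBR",(508,383),18),("board floor R",(712,475),18),("board floor line",(530,372),18)]:print(n,onz(s,*S(*p),z).round(1))
for y in (-40,0,45):
  print((np.array(proj(s,[597+100-.01*y,194+y,18]))-[279.55,179.55])*9)
```

```text
lidFR [590.  138.8  68. ]
lidBR [688.  145.2  68. ]
lidBL [692.3 236.1  68. ]
botFR [605.6 155.2  18. ]
botBR [687.4 147.2  18. ]
board floor R [703.   63.4  18. ]
board floor line [697.7 146.7  18. ]
[515.13515851 363.20483532]
[437.34578122 314.37411295]
[353.1395076  261.51531252]
```

The ray check suggests the box may still be a few mm short of the board. I'll look closer at the back corner.

Run:
```python
from box import *
s=cam("scene")
im=s["img"][205:235,318:362]
cv2.imwrite("pics/s17.png",cv2.resize(cv2.convertScaleAbs(im[:,:,::-1],alpha=1.6),None,fx=17,fy=17,interpolation=cv2.INTER_NEAREST))
def q(x,y,z):return ((proj(s,[x,y,z])-[318,205]+.5)*17).round()
for y in (60,100,148): print("board z18",y,q(697,y,18))
print("home lid BR",q(697,148,68),"bot BR",q(697,148,18), "gap8:",q(689,148,68),q(689,148,18))
print(-s["R"].T@s["t"])
```

```text
board z18 60 [690. 496.]
board z18 100 [531. 394.]
board z18 148 [349. 277.]
home lid BR [356.  57.] bot BR [349. 277.] gap8: [325.  73.] [318. 294.]
[ -59.49616749 -603.96851885  805.25643781]
```

View pics/s17.png

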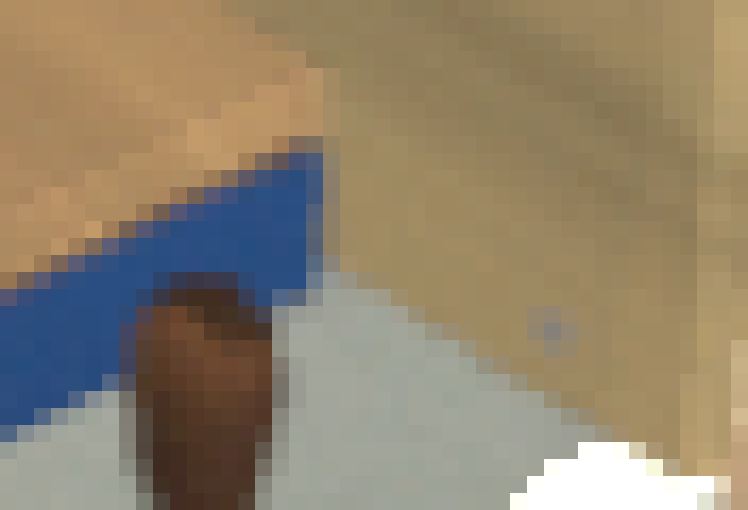

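Run:
```python
from box import *
d=cam("wrist");crop(d,130,140,260,160,3,"w18.png")
for n,p,z in [("botFR",(223,217),18),("botFL",(374,226),18),("post top",(147,253),78),("postfoot",(187,168),20)]:print(n,fonz(d,*p,z).round(1))
def fp(X):
    c=np.array(d["R"])@np.array(X,float)+np.array(d["t"]);th=np.arctan2(np.hypot(c[0],c[1]),c[2]);k=d["fx"]*th/np.hypot(c[0],c[1]);return np.array([c[0]*k+d["cx"],c[1]*k+d["cy"]])
print("post top pred",fp([566.5,138.7,78]),"foot",fp([566.5,138.7,18]),"FR corner board",fp([433,60,18]))
print("home front bottom edge",fp([607,149,18]),fp([606,239,18]))
print("8 short",fp([599,149,18]),fp([598,239,18]))
print("TCP",fp(ctrl.read_state()["eef_pos"]), -np.array(d["R"]).T@d["t"])
```

```text
botFR [603.6 152.3  18. ]
botFL [608.9 243.1  18. ]
post top [558.7 144.6  78. ]
postfoot [563.9 141.2  20. ]
post top pred [142.92540234 262.97302612] foot [185.39712206 169.4734723 ] FR corner board [  8.69363927 -33.11707661]
home front bottom edge [219.21617743 220.54878306] [367.82557538 222.76518985]
8 short [216.18800229 211.63704162] [369.4523361  213.58653247]
TCP [321.48249223 252.44431001] [468.94955059 212.63164212 137.42721983]
```

View pics/w18.png

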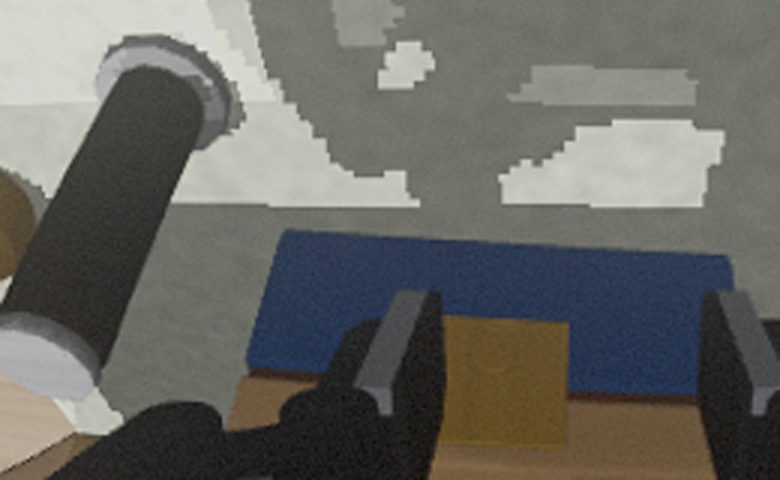

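The wrist view gives the box's bottom front edge as x≈603.6 at y≈152 and x≈608.9 at y≈243. So the left side is home, and the box is skewed about 3° with the right side still to close. I'll back off and look unobstructed.

```bash
python3 -m inch '[0.5,-1.3,-0.75,0,0,0,0, 0.5,-2.6,-1.5,0,0,0,0, 0.5,-3.5,-2.0,-0.4,0,0,0, 0.5,-3.5,-2.0,-0.8,0,0,0, 0.5,-3.5,-2.0,-0.8,0,0,0]'
python3 - <<'E'
from box import *
d=cam("wrist");crop(d,130,140,260,160,3,"w19.png")
s=cam("scene");im=s["img"][195:240,300:362]
cv2.imwrite("pics/s19.png",cv2.resize(cv2.convertScaleAbs(im[:,:,::-1],alpha=1.4),None,fx=12,fy=12,interpolation=cv2.INTER_CUBIC))
np.savez("w19.npz",**{k:np.array(d[k]) for k in("fx","cx","cy","R","t")})
E
```

```text
clock: 14.85
eef_pos: [563.8, 203.6, 48.3]
tool_rot: [-1.595, -0.529, 0.015]
force: [0.7, -0.2, -0.3]
width: 42.2
```

View pics/w19.png

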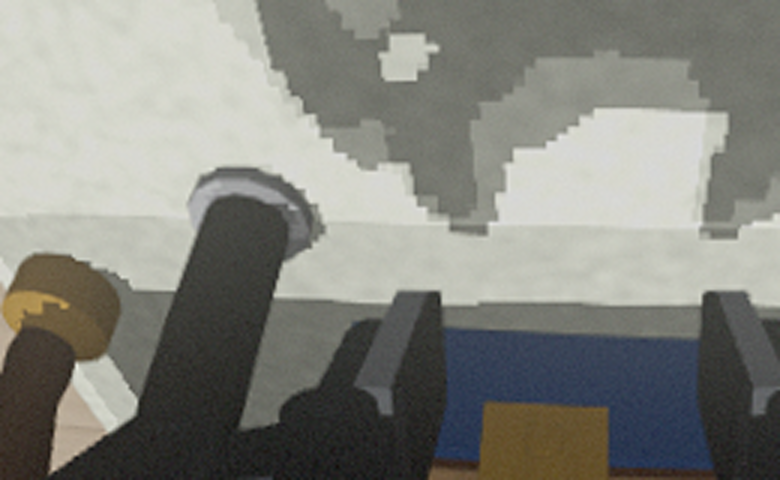

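View pics/s19.png

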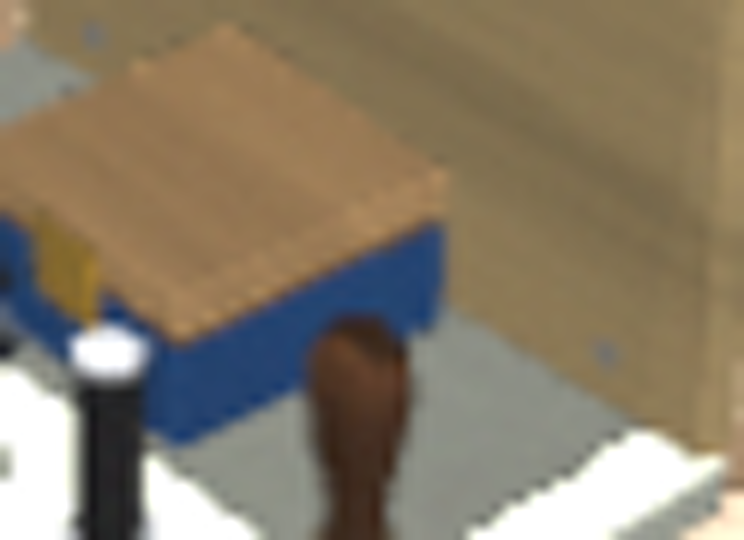

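Run:
```python
from box import *
s=cam("scene")
S=lambda u,v:(300+u/12-.46,195+v/12-.46)
for n,p,z in [("lidBL",(228,20),68),("lidBR",(450,172),68),("lidFR",(182,342),68),("bFR",(180,445),18),("bBR",(437,328),18),("floorline",(460,312),18),("floorline2",(630,422),18)]:print(n,onz(s,*S(*p),z).round(1))
d=cam("wrist")
for n,p,z in [("edge a",(130+445/3,140+327/3),18),("edge b",(130+700/3,140+338/3),18),("shadow a",(130+330/3,140+300/3),18),("shadow b",(130+700/3,140+307/3),18),("postfoot",(130+245/3,140+190/3),18)]:print(n,fonz(d,*p,z).round(1))
```

```text
lidBL [694.8 238.4  68. ]
lidBR [689.8 146.9  68. ]
lidFR [589.9 137.9  68. ]
bFR [604.6 155.7  18. ]
bBR [688.2 148.2  18. ]
floorline [697.6 149.3  18. ]
floorline2 [697.3  86.   18. ]
edge a [605.  175.3  18. ]
edge b [607.6 232.8  18. ]
shadow a [596.3 150.3  18. ]
shadow b [595.8 231.5  18. ]
postfoot [561.5 139.4  18. ]
```

The box is still skewed about 3° clockwise, with its left-back corner on the board. I'll push once more near the middle with shut fingers, slightly higher to clear the post. That will pivot it flush about its left-back corner.

Run:
```python
from arc import *
e=ctrl.read_state()["eef_pos"]
for w in [(570,195,52),(585,195,52),(590,195,52),(594,195,52),(597,195,52),(600,195,52)]:
    d=np.array(w)-e;print(w,tl(d[:2],d[2]))
```

```text
(570, 195, 52) [ 0.71  0.02 -0.98]
(585, 195, 52) [ 2.    0.77 -0.99]
(590, 195, 52) [ 2.43  1.03 -0.99]
(594, 195, 52) [ 2.78  1.23 -0.99]
(597, 195, 52) [ 3.04  1.38 -0.99]
(600, 195, 52) [ 3.29  1.53 -0.99]
```

```bash
python3 -m inch '[0,0,-0.4,-0.5,0,0,0, 0,0.7,0,-1,0,0,0, 0,0.7,0,-1,0,0,0, 0,0.7,0,-1,0,0,0, 0,1.3,0.4,-1,0,0,0, 0,2,0.75,-1,0,0,0, 0,2.4,1.05,-1,0,0,0, 0,2.4,1.05,-1,0,0,0]'
python3 - <<'E'
from box import *
d=cam("wrist");crop(d,130,140,260,160,3,"w20.png")
s=cam("scene");im=s["img"][180:240,280:362]
cv2.imwrite("pics/s20.png",cv2.resize(im[:,:,::-1],None,fx=9,fy=9,interpolation=cv2.INTER_CUBIC))
print(ctrl.read_state()["eef_pos"],ctrl.read_state()["force"])
E
```

```text
clock: 15.85
eef_pos: [590.2, 194.9, 51.6]
tool_rot: [-1.594, -0.53, 0.015]
force: [-0.9, 0.1, 0.3]
width: 0.0
[588.9526483  195.01032397  51.35214508] [ 0.68119792  1.06934716 -0.84169476]
```

View pics/w20.png

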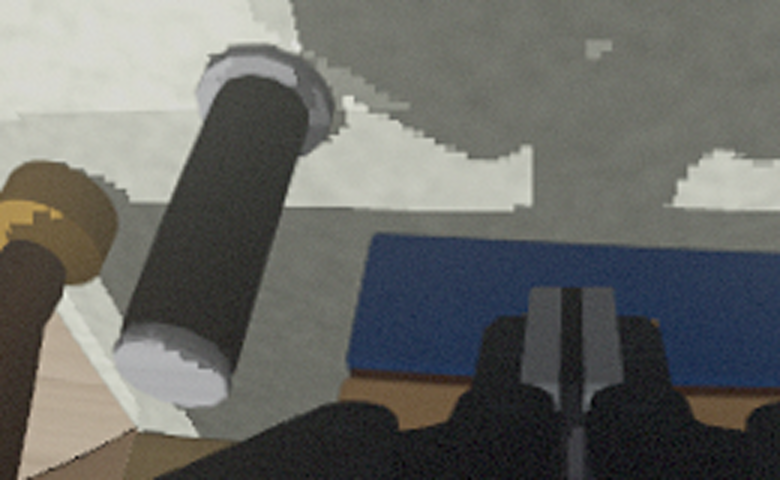

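View pics/s20.png

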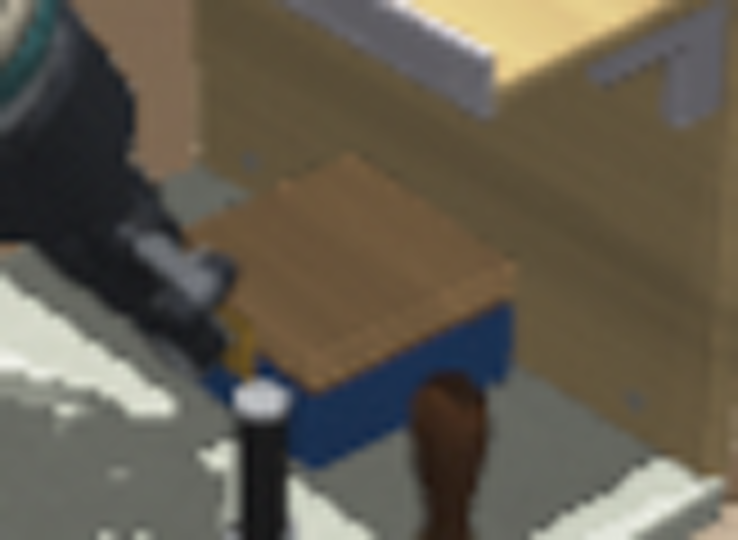

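```bash
python3 -m inch '[0,0.26,0.15,0,0,0,0, 0,0.43,0.25,0,0,0,0, 0,0.6,0.35,0,0,0,0, 0,0.6,0.35,0,0,0,0]'
python3 -m inch '[0,0.17,0.1,0,0,0,0, 0,0.26,0.15,0,0,0,0, 0,0.26,0.15,0,0,0,0]'
```

```text
clock: 16.35
eef_pos: [595.5, 195.0, 51.3]
tool_rot: [-1.594, -0.527, 0.016]
force: [-1.8, -0.5, 1.1]
width: -0.5
clock: 16.65
eef_pos: [595.9, 195.0, 50.6]
tool_rot: [-1.594, -0.523, 0.017]
force: [-8.2, -1.1, 6.1]
width: -0.2
```

Run:
```python
from box import *
d=cam("wrist");crop(d,130,140,260,160,3,"w21.png")
s=cam("scene");im=s["img"][195:240,300:362]
cv2.imwrite("pics/s21.png",cv2.resize(cv2.convertScaleAbs(im[:,:,::-1],alpha=1.4),None,fx=12,fy=12,interpolation=cv2.INTER_CUBIC))
```

```text
(no output)
```

View pics/w21.png

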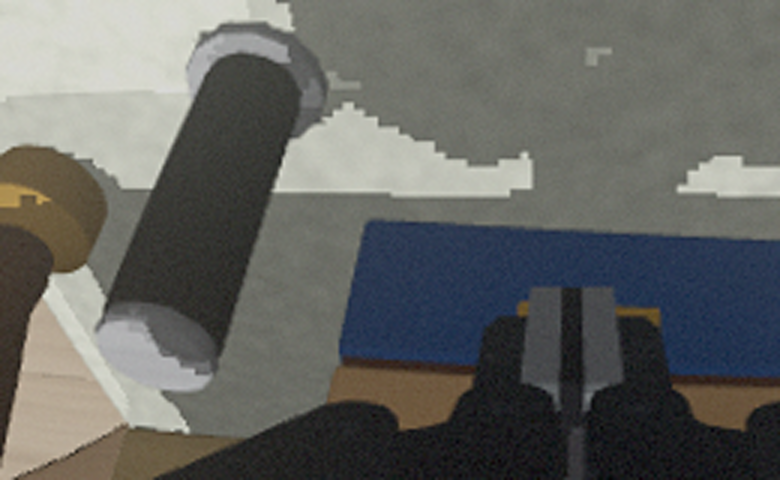

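View pics/s21.png

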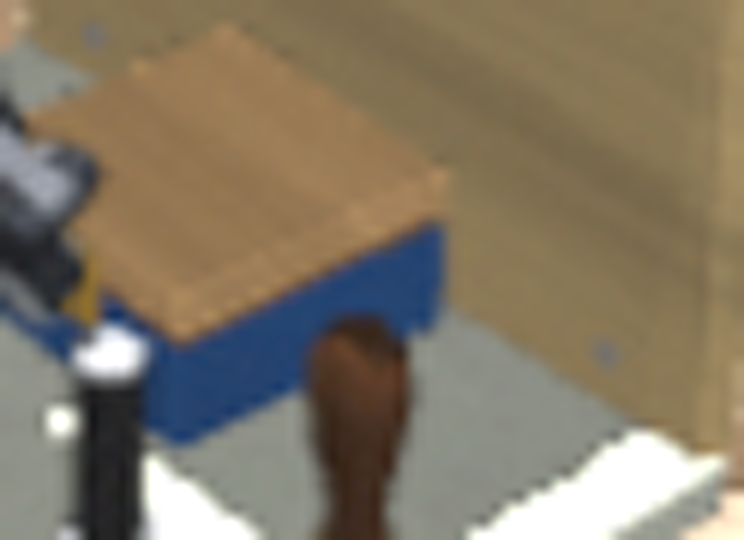

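The box did not move. The upward reaction on the tool means it presses the box down as it deflects, so friction holds the box. I'll back off, move 13 mm right, and push with a slight upward component.

```bash
python3 -m inch '[0,-0.7,-0.4,0,0,0,0, 0,-0.7,-0.4,-1.3,0,0,0, 0,-0.4,-0.25,-1.3,0,0,0, 0,-0.2,-0.15,-1.3,0,0,0, 0,-0.05,-0.1,-1.3,0,0,0, 0,0.1,-0.1,-1.3,0,0,0, 0,0.1,-0.1,-1.3,0,0,0]'
python3 - <<'E'
from box import *
d=cam("wrist");crop(d,130,140,260,160,3,"w22.png")
E
python3 -m inch '[0,0.2,0,0,0,0,0, 0,0.3,-0.05,0,0,0,0, 0,0.3,-0.05,0,0,0,0]'
```

```text
clock: 17.45
eef_pos: [595.4, 180.6, 51.3]
tool_rot: [-1.595, -0.521, 0.015]
force: [-11.1, -3.5, 4.0]
width: -0.2
clock: 17.8
eef_pos: [596.8, 178.8, 52.0]
tool_rot: [-1.598, -0.518, 0.014]
force: [-9.0, -6.5, -0.9]
width: -0.1
```

View pics/w22.png

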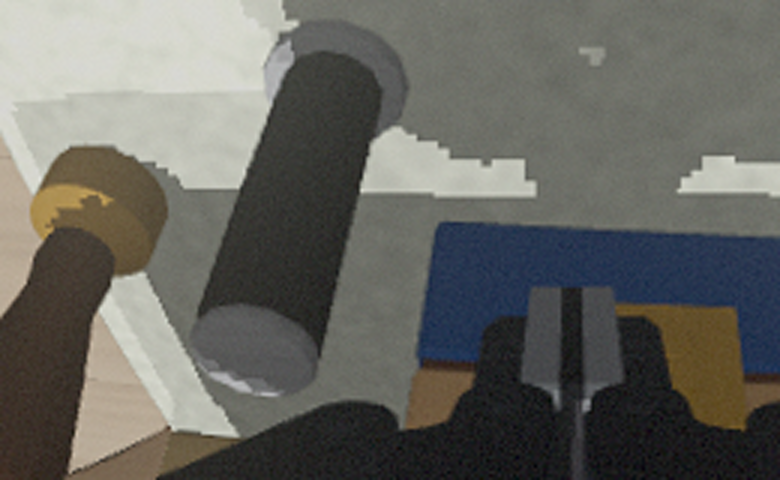

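```bash
cat > chk.py <<'E'
from box import *
import sys
n=sys.argv[1]
d=cam("wrist");crop(d,130,140,260,160,3,f"w{n}.png")
s=cam("scene");im=s["img"][195:240,300:362]
cv2.imwrite(f"pics/s{n}.png",cv2.resize(cv2.convertScaleAbs(im[:,:,::-1],alpha=1.4),None,fx=12,fy=12,interpolation=cv2.INTER_CUBIC))
E
python3 chk.py 23
```

```text
(no output)
```

View pics/w23.png

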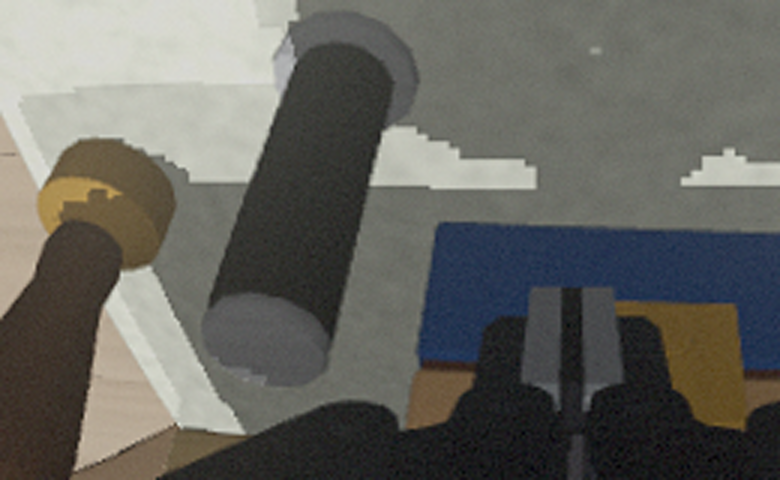

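View pics/s23.png

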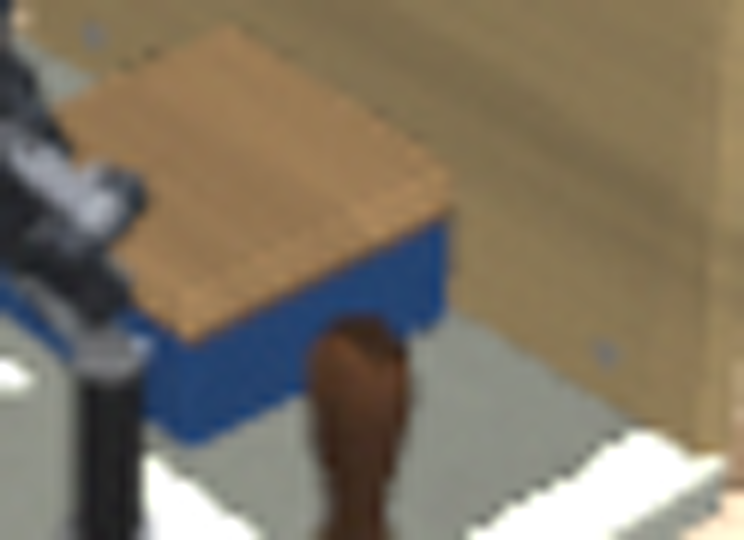

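The box is turning flush: its back-right corner has moved toward the board. I continue a little.

```bash
python3 -m inch '[0,0.2,0.05,0,0,0,0, 0,0.4,0.1,0,0,0,0, 0,0.4,0.1,0,0,0,0]'; python3 chk.py 24
```

```text
clock: 18.2
eef_pos: [598.5, 176.9, 51.8]
tool_rot: [-1.6, -0.514, 0.013]
force: [-14.9, -9.6, -1.7]
width: 0.3
```

View pics/w24.png

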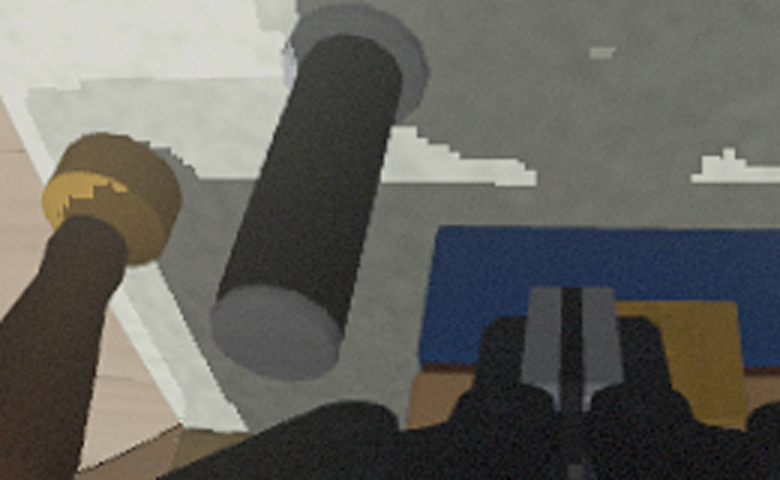

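View pics/s24.png

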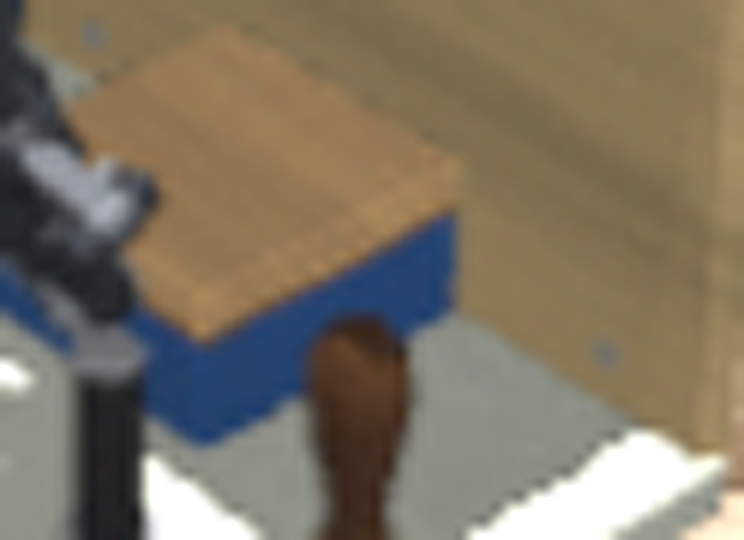

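```bash
python3 -m inch '[0,0.15,0.04,0,0,0,0, 0,0.3,0.08,0,0,0,0, 0,0.3,0.08,0,0,0,0]'; python3 chk.py 25
```

```text
clock: 18.6
eef_pos: [598.8, 176.6, 51.6]
tool_rot: [-1.6, -0.509, 0.014]
force: [-21.4, -10.3, 2.2]
width: -0.4
```

View pics/w25.png

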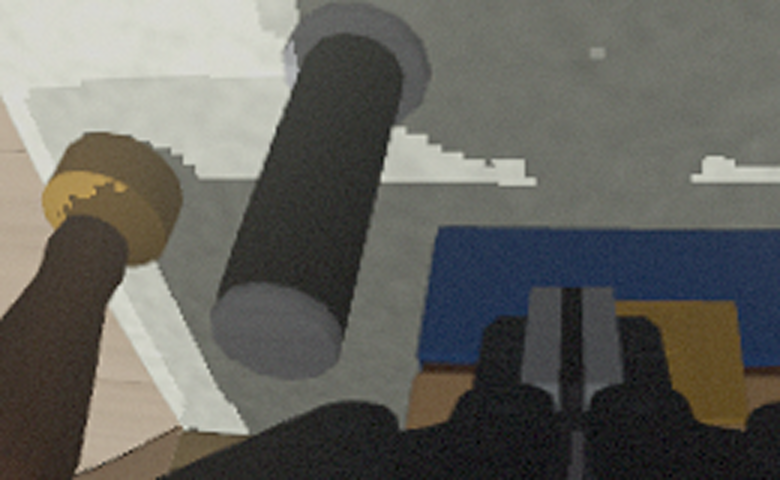

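View pics/s25.png

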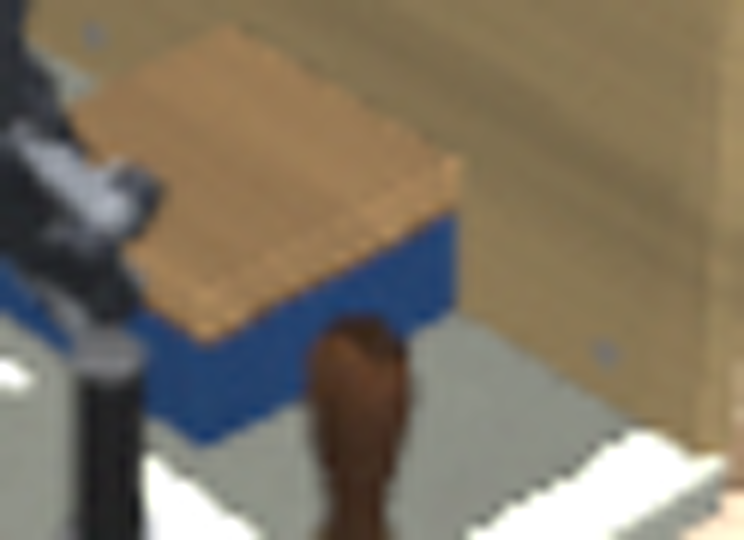

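Motion has stopped (only 0.3 mm for 6 N more) and the front edge is parallel to the shelf shadow, so the box is flush. I retreat clear.

```bash
python3 -m inch '[0,-0.8,-0.4,0.3,0,0,0, 0,-2.5,-1.4,1,0,0,0, 0,-5.2,-3,1.5,0,0,2, 0,-6.5,-5.5,1.5,0,0,6, 0,-7.5,-9,1.5,0,0,10, 0,-7.5,-13,1.5,0,0,16, 0,-8,-17,1.5,0,0,22, 0,-8,-20,1.5,0,0,28, 0,-8,-20,1.5,0,0,28, 0,-8,-20,1.5,0,0,28]'
python3 - <<'E'
from h import *
s=cam("scene");crop(s,225,120,165,150,4.8,"s26.png")
d=cam("top");crop(d,235,160,115,120,5,"t26.png")
im=s["img"][195:240,300:362]
cv2.imwrite("pics/s27.png",cv2.resize(cv2.convertScaleAbs(im[:,:,::-1],alpha=1.4),None,fx=12,fy=12,interpolation=cv2.INTER_CUBIC))
E
```

```text
clock: 19.7
eef_pos: [459.2, 190.2, 167.6]
tool_rot: [-1.615, -0.11, -0.003]
force: [1.8, -1.0, -0.8]
width: -0.1
```

View pics/s26.png

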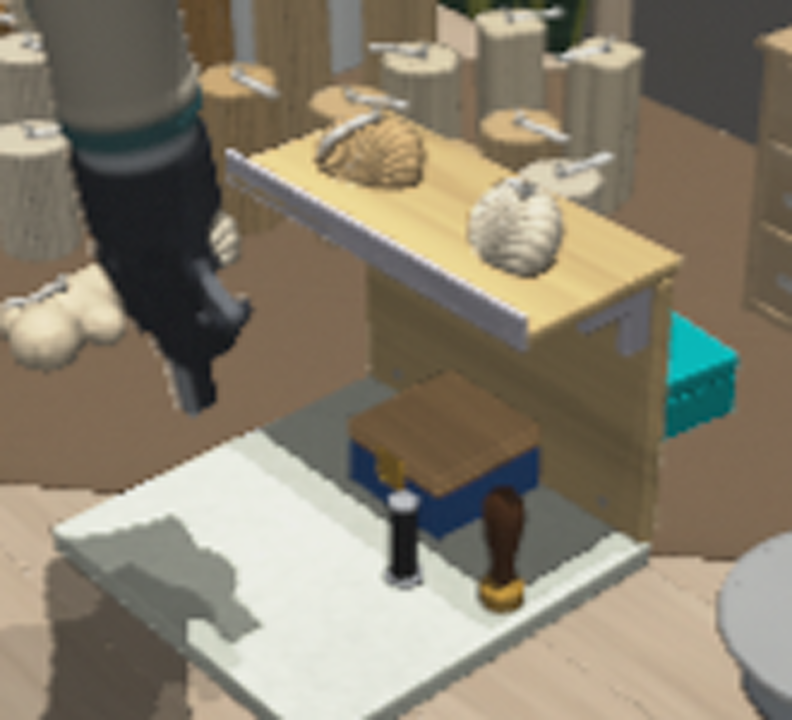

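View pics/s27.png

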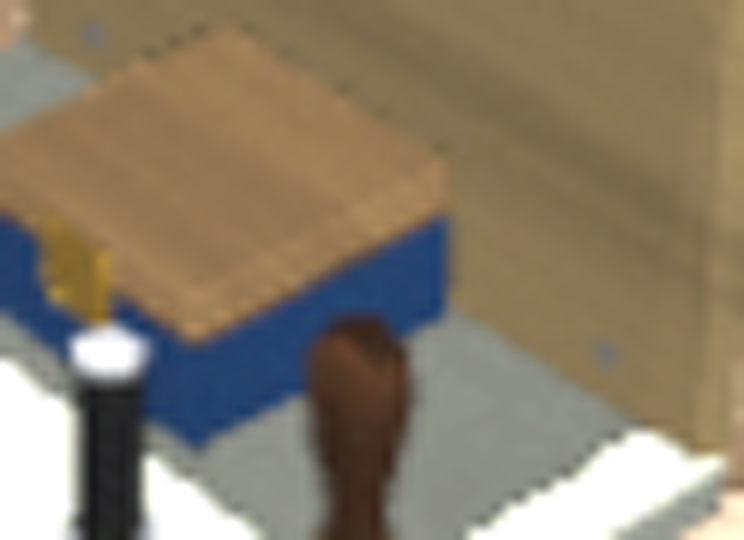

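The retreat dragged the right side back about 3 mm, because sideways spring in the tool released into the box. I'll push flush again, let the tool follow the box's sideways motion, relieve it, and then withdraw straight back.

Run:
```python
from arc import *
s=ctrl.read_state();e=s["eef_pos"];print(e,s["tool_rot"])
for w in [(490,184,120),(525,184,80),(555,184,55),(575,184,51),(588,184,50)]:
    d=np.array(w)-e;print(w,tl(d[:2],d[2]))
```

```text
[462.60332222 191.81487131 170.26756906] [-1.60841093 -0.11735495 -0.00853066]
(490, 184, 120) [ 2.14  5.34 -0.56]
(525, 184, 80) [ 5.15  9.72 -0.36]
(555, 184, 55) [ 7.83 12.55 -0.23]
(575, 184, 51) [ 9.77 13.18 -0.19]
(588, 184, 50) [11.05 13.43 -0.17]
```

```bash
python3 -m inch '[0,1,2.7,-0.5,0,0,-5, 0,2.1,5.3,-0.5,0,0,-10, 0,3.7,7.6,-0.4,0,0,-14, 0,5.1,9.7,-0.35,0,0,-18, 0,7.8,12.5,-0.25,0,0,-23, 0,8.8,12.9,-0.2,0,0,-23, 0,9.8,13.2,-0.2,0,0,-23, 0,11,13.4,-0.2,0,0,-23, 0,11,13.4,-0.2,0,0,-23, 0,11,13.4,-0.2,0,0,-23]'; python3 chk.py 28
python3 -c "
from arc import *
s=ctrl.read_state();print(s['eef_pos'],s['tool_rot'],s['force'])
for w in [(4,-1.5,1),(6,-3,1),(8,-5,2),(10,-6,3)]: print(w,tl(w[:2],w[2]))"
```

```text
clock: 20.8
eef_pos: [584.4, 180.7, 46.0]
tool_rot: [-1.623, -0.514, 0.016]
force: [-0.4, 0.2, 0.2]
width: 0.0
[584.14107009 180.95297108  46.97537133] [-1.62260437 -0.51514198  0.01624028] [-0.00214208  0.69533118  1.15458292]
(4, -1.5, 1) [ 0.4   0.12 -0.15]
(6, -3, 1) [ 0.57  0.22 -0.3 ]
(8, -5, 2) [ 0.79  0.24 -0.5 ]
(10, -6, 3) [ 1.01  0.26 -0.6 ]
```

View pics/w28.png

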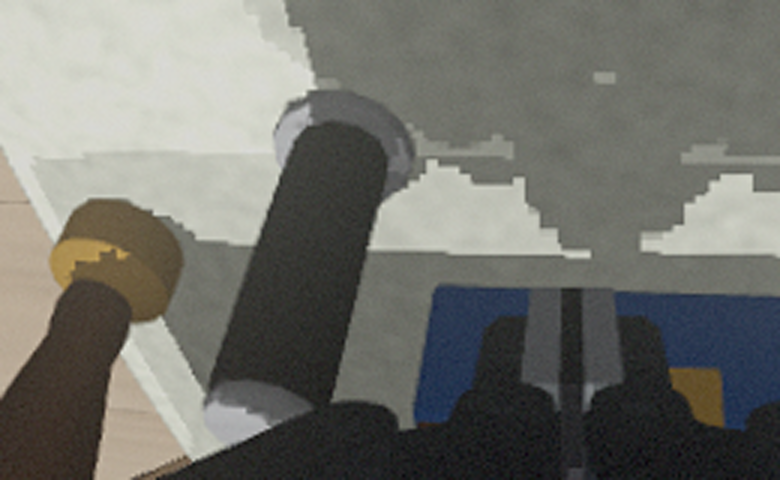

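```bash
python3 -m inch '[0,0.3,-0.3,0.1,0,0,0, 0,0.6,-0.25,0.1,0,0,0, 0,0.95,-0.05,0,0,0,0, 0,1.25,0,-0.1,0,0,0, 0,1.45,0.07,-0.2,0,0,0, 0,1.65,0.13,-0.3,0,0,0, 0,1.82,0.2,-0.4,0,0,0, 0,1.82,0.2,-0.4,0,0,0]'; python3 chk.py 29
```

```text
clock: 21.7
eef_pos: [598.5, 178.2, 53.1]
tool_rot: [-1.62, -0.51, 0.017]
force: [-9.8, 2.0, 6.2]
width: -0.0
```

View pics/w29.png

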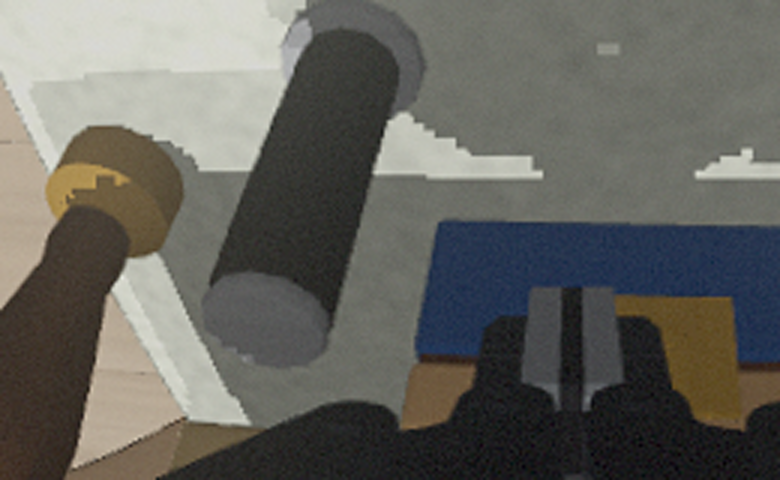

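View pics/s29.png

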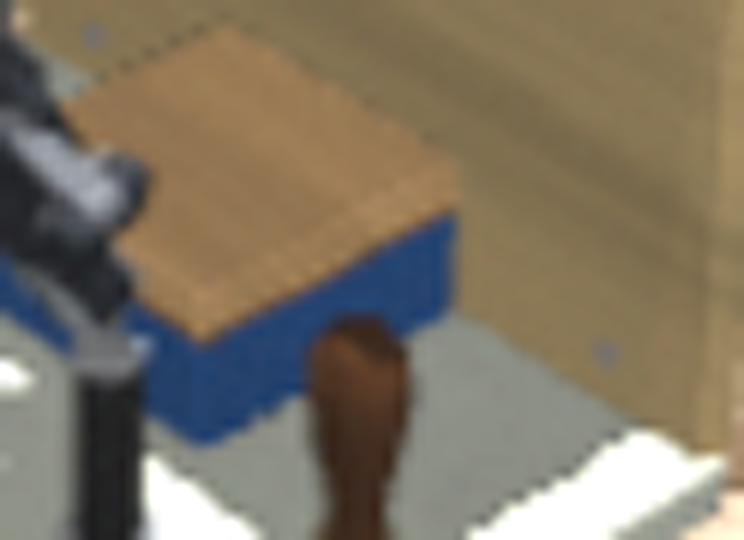

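```bash
python3 -m inch '[0,0.22,0.02,-0.1,0,0,0, 0,0.42,0.05,-0.2,0,0,0, 0,0.42,0.05,-0.2,0,0,0]'; python3 chk.py 30
```

```text
clock: 22.1
eef_pos: [598.7, 178.1, 53.2]
tool_rot: [-1.618, -0.503, 0.02]
force: [-15.8, 3.4, 6.0]
width: -0.0
```

View pics/w30.png

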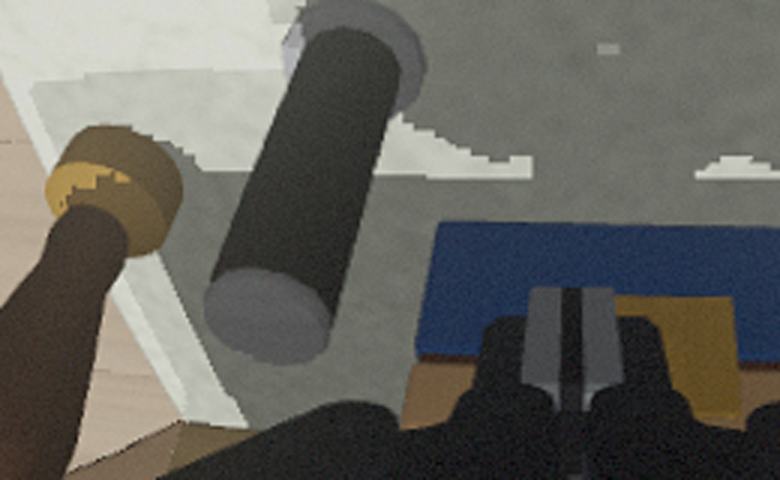

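View pics/s30.png

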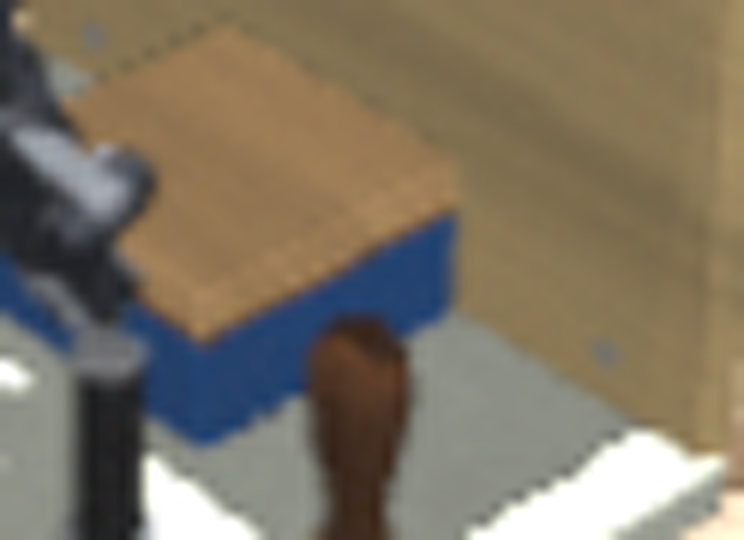

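```bash
python3 -m inch '[0,0.2,0,0,0,0,0, 0,0.4,-0.05,0.1,0,0,0, 0,0.4,-0.05,0.2,0,0,0]'; python3 chk.py 31
python3 - <<'E'
from box import *
s=cam("scene")
S=lambda u,v:(300+u/12-.46,195+v/12-.46)
def sub():
    im=cv2.GaussianBlur(s["img"],(0,0),.6).astype(float)
d=cam("wrist")
im=d["img"].astype(int)
# box bottom front edge: first strongly blue row per column ; shadow/board floor edge bright->dark above it
pts=[]
for u in list(range(282,302))+list(range(340,372)):
    col=im[190:250,u]; bl=(col[:,2]-col[:,0])>30
    k=np.argmax(bl)
    if bl[k]: pts.append(fonz(d,u,190+k-.5,18)[:2])
pts=np.array(pts);p=np.polyfit(pts[:,1],pts[:,0],1);print("front edge slope deg",np.degrees(np.arctan(p[0])),"x@150,195,240",np.polyval(p,[150,195,240]).round(1),len(pts), np.std(pts[:,0]-np.polyval(p,pts[:,1])))
pts=[]
for u in list(range(258,302))+list(range(366,400)):
    g=im[185:215,u].sum(1); dg=np.diff(g); k=np.argmin(dg)
    if dg[k]<-90: pts.append(fonz(d,u,185+k+.5,18)[:2])
pts=np.array(pts);print(len(pts));
p=np.polyfit(pts[:,1],pts[:,0],1)
for _ in range(3):
    r=pts[:,0]-np.polyval(p,pts[:,1]);pts=pts[abs(r)<max(1,1.5*r.std())];p=np.polyfit(pts[:,1],pts[:,0],1)
print("shadow slope deg",np.degrees(np.arctan(p[0])),np.polyval(p,195),len(pts))
E
```

```text
clock: 22.5
eef_pos: [598.7, 178.3, 53.3]
tool_rot: [-1.62, -0.496, 0.019]
force: [-20.5, -0.9, 3.8]
width: -0.2
front edge slope deg 0.15383573218018598 x@150,195,240 [608.  608.1 608.2] 52 0.2112320221332225
78
shadow slope deg -1.1476136319533354 594.8298204936788 67
```

View pics/s31.png

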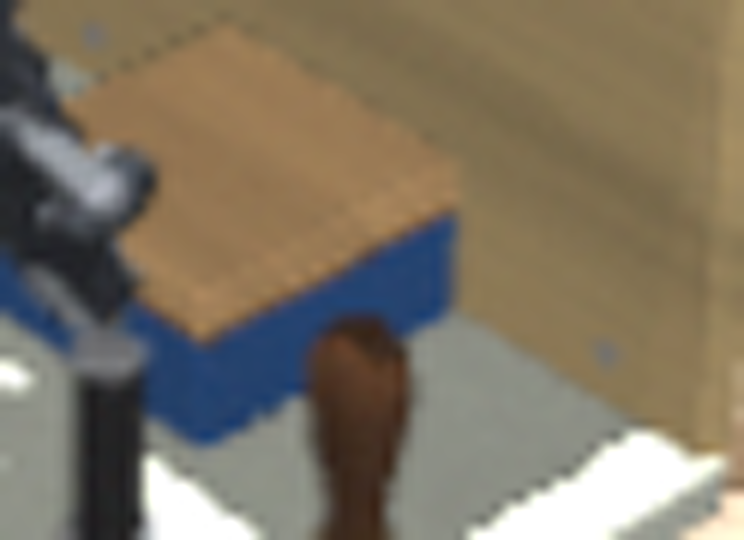

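The box is blocked solidly: 20 N with no motion, and the wrist fit puts its front edge at x≈608, within about 1° of the stand. There is almost no side force now, so I withdraw straight back.

```bash
python3 -m inch '[0,-1.3,-0.7,0,0,0,0, 0,-3.1,-1.7,0,0,0,0, 0,-3.1,-1.7,0,0,0,0]'; python3 chk.py 32
```

```text
clock: 23.0
eef_pos: [570.9, 177.2, 56.7]
tool_rot: [-1.623, -0.512, 0.017]
force: [-0.5, -0.2, 0.6]
width: -0.2
```

View pics/s32.png

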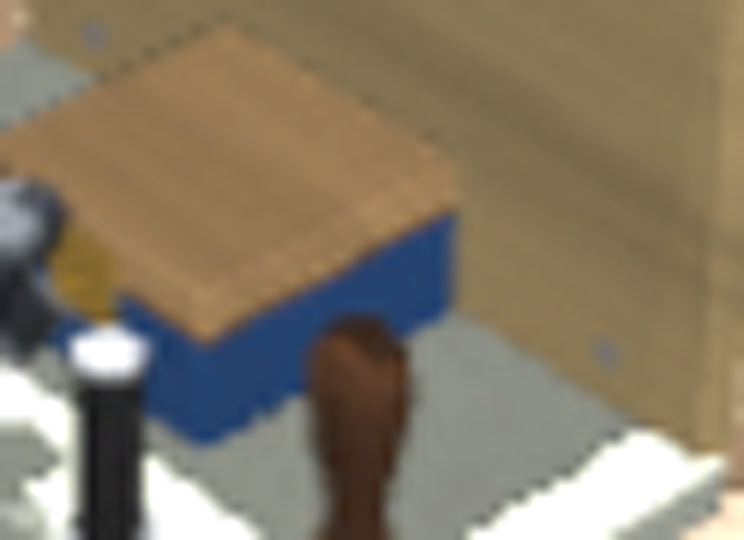

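View pics/w32.png

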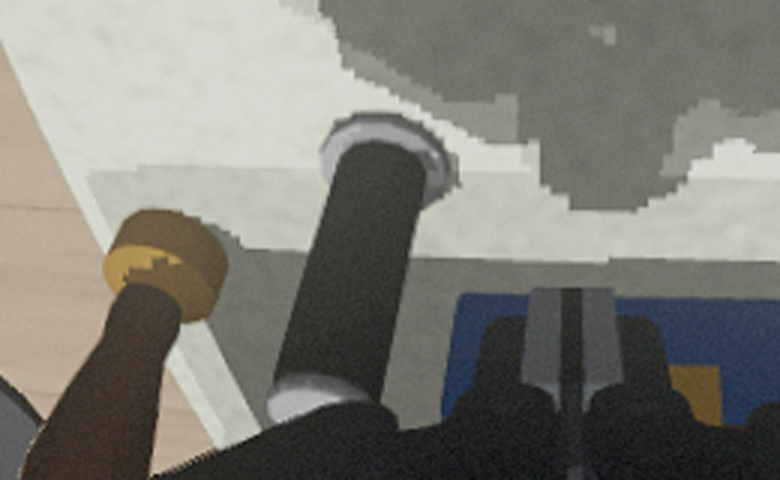

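The box stayed put (back corner unchanged at (458,316)), and its edge is parallel to the shelf shadow. I finish withdrawing.

```bash
python3 -m inch '[0,-2,-1.5,0,0,0,2, 0,-3.5,-4,0.5,0,0,6, 0,-5,-8,0.5,0,0,10, 0,-5.5,-12,0.5,0,0,16, 0,-6,-16,0.5,0,0,22, 0,-6,-19,0.5,0,0,28, 0,-6,-19,0.5,0,0,28, 0,-6,-19,0.5,0,0,28]'
python3 - <<'E'
from h import *
s=cam("scene");crop(s,225,120,165,150,4.8,"s33.png")
d=cam("top");crop(d,235,160,115,120,5,"t33.png")
S=lambda u,v:(225+u/4.8-.4,120+v/4.8-.4)
cv2.imwrite("pics/sf.png",s["img"][:,:,::-1])
E
```

```text
clock: 23.9
eef_pos: [457.7, 177.3, 164.8]
tool_rot: [-1.642, -0.114, -0.018]
force: [1.6, -1.5, -1.3]
width: 0.1
```

View pics/s33.png

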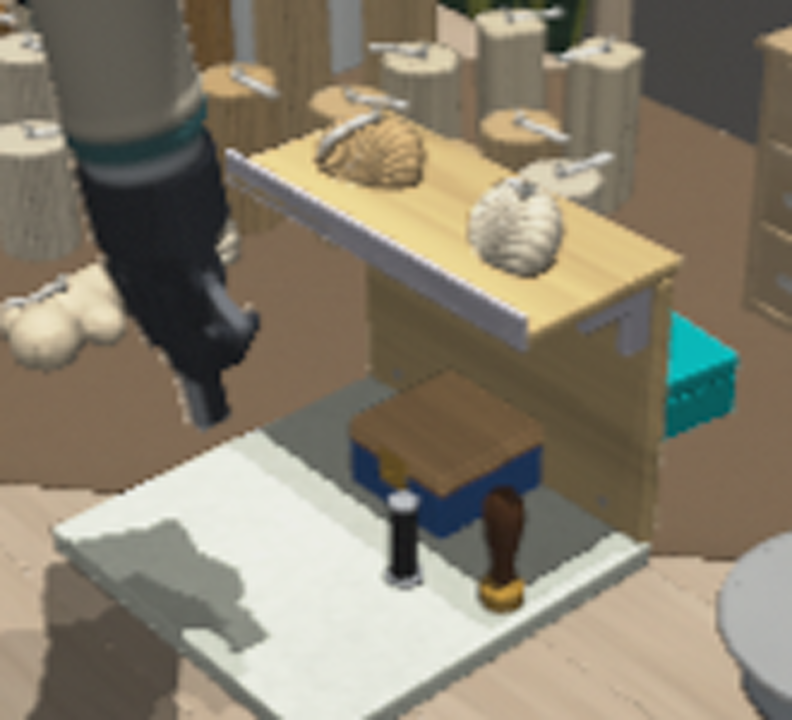

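View pics/sf.png

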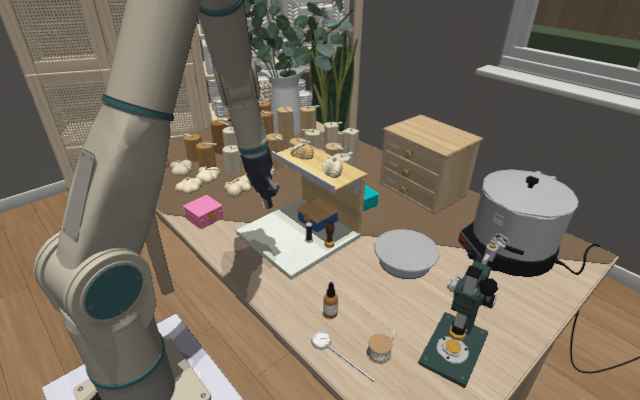

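```bash
python3 -c "
from cell import finish_job; print(finish_job())"
```

```text
the job is handed in; nothing more can be done
None
```

The gift box is home under the shelf, flat, with its back against the board and its clasp facing the open front. I handed the job in at about 24 s.

**How it went:**
- **Turn:** I pushed the box against the post and swung it clockwise round the post, setting the finger back three times when it slid along the face. That took it to about 75°. A half-open two-finger push with the tool leaning finished the quarter turn.
- **Push home:** The box slipped about 8 mm to the right as it passed the post, so I steered it back left. It then stood about 3° skewed, with only its left-back corner touching the board. A push to the right of its middle closed that.
- **Second push:** My first withdrawal dragged the right side back about 3 mm. I pushed it flush again and withdrew straight back.

**Last checks:**
- **Flush:** The box took about 20 N without moving, and its front edge measured x≈608 against the expected 607.
- **Angle:** The edge fit showed it about 1° off the shelf's shadow line, while a reading by eye after withdrawal showed about 0.4°. I can't exclude a gap of about 1 mm at one back corner.
- **Left of the post:** I estimate the box's right side at y≈148, level with the post's left face. I did not measure this again after the final push.
- **Other things:** The stamp is standing where it was, and the oil bottle and the rest look unmoved in the last picture. The robot is clear of everything.
- **Forces:** The largest force I saw on the tool was about 24 N.

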